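Put the checked brass weights back in the weight block

ROBOT

A 7-joint arm with a two-finger parallel gripper is mounted at the origin on the work surface; the furniture and walls round the work are solid. World frame = base frame: x ahead of the robot, y to its left, z up, the work surface at z = 0. Lengths are in mm, angles in rad, forces in N, time in s.
With the tool pointing down it reaches from about 425 to 875 mm from the base axis. Payload 8.4 kg.
Tool frame: the origin (TCP) lies on the centre line of the jaws, within the pads' length; the fingertips stand 22 mm ahead of it and the grasp point (between the pads) lies 3 mm ahead of it (robot.tips_ahead is the distance from the TCP to the fingertips, in mm); z points along the fingers, y is the direction in which the jaws open and shut (so a half turn about z gives the same grasp; the last joint's range is limited). The gripper opens to 85 mm and grips with 20 to 120 N. Pads are 22 mm wide; open, the fingers measure 114 mm over their backs; the gripper's body (76 mm by 85 mm) begins 54 mm behind the grasp point. The pads swing forward as they close: fully open they stand 13 mm farther back than shut.
Start: joints at [1.037, 0.333, 0.04, 1.465, -0.013, 1.343, -0.059], TCP at [273.774, -589.502, 253.308] pointing down, gripper open.
Joint ranges: [-2.58, 2.58], [-0.38, 2.09], [-1.3, 1.39], [0.25, 2.4], [-1.5, 4.64], [0.08, 2.09], [-2.65, 2.65]. Speed limits (rad/s): [2.22, 2.22, 2.79, 2.79, 3.14, 3.14, 3.14].

INTERFACE

Orientations are given as [roll, pitch, yaw] about the fixed x, y, z axes, in that order (R = Rz(yaw) Ry(pitch) Rx(roll)).
In Python, from cell import robot gives the robot as it stands.
- The arm moves only by the shell command python3 -m pendant 'ROWS' [OPENING]. ROWS is JSON, one flat list of numbers, 4 for each row, row after row: the shift along the tool's x, y, z in mm, then the turn about the tool's z in rad. A call has 1 to 10 rows; each row shifts and turns the pose as measured when the row begins, along the tool's axes as they then stand; what a row does not reach is not made up. A row lasts 1/8 s, in which the tool goes at most 62.5 mm and 10.7 degrees, less where a joint would pass 70% of its speed; a pose out of reach is approached as far as the arm can. A call is refused whole if a number of a shift passes 62.5 or a number of a turn 0.188, either way. A call with a gripper value outside its range is refused whole. OPENING is the opening, from -1 (shut) to 1 (fully open), set as the call begins (- or left out, the last holds). The fingers move at their own pace and stop on an object; the grip force is fixed at half the most. Time passes only in rows, so rows that do not move let the fingers close. It gives the time, the measured TCP pose, the force and the opening at its end, in the units of the state.
- robot.get_state(): the state, without advancing time (a new reading comes with each control period).
- robot.camera(name): name is "scene" or "top" or "wrist"; returns a dict with "image" (400x640x3 uint8, red, green, blue), "vertical_fov" (degrees; the focal length in pixels is half the picture's height over the tangent of half this angle, whatever the lens; pixels are square), "cx", "cy" (the principal point, pixels), "world_from_camera" (4x4, takes a point from camera to world coordinates). Camera axes: x right, y down, z forward; pixel columns grow to the right and rows downward; lengths in mm; the calibration is good to about 2 mm. A picture is of the moment at which its call begins. There is no depth.
- robot.sign_off(): hands the job in, once; it reports no verdict.
The state is a dict: "time_s": time; "joint_pos": joint angles; "joint_velocities": joint speeds; "joint_efforts": joint torques, N m; "tcp_pos": TCP position; "tcp_rot": TCP orientation; "force": force on the tool from outside, world axes, zero at the start; "moment": the same for the moment, N m; "opening": finger opening in mm.
Only numpy, scipy, OpenCV 4.12 (cv2) and the standard library are available. Lean on these libraries where they do the work, as an engineer would, in place of code of your own. Each camera call takes 0.05 s, during which the arm holds its last target.

TASK

The shop's four brass weights have come back from their yearly check standing in the grey carrier in no particular order. Move them all to the wooden weight block, each standing knob up and fully home in the socket bored for its size, so that they run from the largest to the smallest. Set each one down gently before letting go: a weight that is dropped or tipped over is no longer true.

Things in the scene. Friction and masses are not known exactly. Their poses are not given: they have to be found in the camera images.
- weight_xl: the largest of four solid brass weights: a plain cylinder 51 mm in diameter and 36 mm high with a neck and a round knob above it, 55 mm high in all, about 0.6 kg; origin at the centre of its underside, z up through the knob. Grip the cylinder.
- weight_l: the second largest of four solid brass weights: a plain cylinder 42 mm in diameter and 29 mm high with a neck and a round knob above it, 45 mm high in all, about 0.35 kg; origin at the centre of its underside, z up through the knob. Grip the cylinder.
- weight_m: the second smallest of four solid brass weights: a plain cylinder 33 mm in diameter and 23 mm high with a neck and a round knob above it, 36 mm high in all, about 0.2 kg; origin at the centre of its underside, z up through the knob. Grip the cylinder.
- weight_s: the smallest of four solid brass weights: a plain cylinder 24 mm in diameter and 17 mm high with a neck and a round knob above it, 26 mm high in all, about 0.1 kg; origin at the centre of its underside, z up through the knob. Grip the cylinder.
- socket_xl: the largest socket of the weight block: a round, straight-walled hole 59 mm in diameter (8 mm wider than the 51 mm weight it is bored for), 8 mm deep; origin at the centre of its floor, which lies 22 mm above the counter; axes as the block's.
- socket_l: the second largest socket of the weight block: a round, straight-walled hole 50 mm in diameter (8 mm wider than the 42 mm weight it is bored for), 8 mm deep; origin at the centre of its floor, which lies 22 mm above the counter; axes as the block's.
- socket_m: the second smallest socket of the weight block: a round, straight-walled hole 41 mm in diameter (8 mm wider than the 33 mm weight it is bored for), 8 mm deep; origin at the centre of its floor, which lies 22 mm above the counter; axes as the block's.
- socket_s: the smallest socket of the weight block: a round, straight-walled hole 32 mm in diameter (8 mm wider than the 24 mm weight it is bored for), 8 mm deep; origin at the centre of its floor, which lies 22 mm above the counter; axes as the block's.
- weight_block: light hardwood block, 237 x 87 mm at its foot and 30 mm high, fixed to the counter, with four round sockets in a row that get smaller from one end to the other; origin at the centre of its underside, x along the row towards the smallest socket. Socket centres at x = -75 (largest), -11.5, 43 and 88.5 mm, on its centre line.
- carrier: grey moulded carrier, 256 x 72 mm and 12 mm high, fixed to the counter, with four equal square pockets (56 mm wide, 4 mm deep, floor 8 mm above the counter) in a row, one weight standing in each, and a steel hoop 37 mm high at each end; origin at the centre of its underside, x along the row. Pocket centres at x = -93, -31, 31 and 93 mm.

How it is judged (in metres and radians):
At the end, for the whole second after the job is handed in: Each of the four weights stands upright (within 0.1 rad), released and at rest in the socket bored for its size, largest to smallest: its underside within 2.5 mm of the socket floor, its axis within 6 mm of the socket centre (horizontal distance between weight_xl and socket_xl below 0.006 m and z of weight_xl in the frame of socket_xl between -0.004 and 0.0025 m and angle between each of weight_xl, weight_l, weight_m, weight_s's own z axis and vertical below 0.1 rad and linear speed of each of weight_xl, weight_l, weight_m, weight_s below 0.02 m/s and horizontal distance between weight_l and socket_l below 0.006 m and z of weight_l in the frame of socket_l between -0.004 and 0.0025 m and horizontal distance between weight_m and socket_m below 0.006 m and z of weight_m in the frame of socket_m between -0.004 and 0.0025 m and horizontal distance between weight_s and socket_s below 0.006 m and z of weight_s in the frame of socket_s between -0.004 and 0.0025 m); the robot touches nothing.
It fails at once if a weight is dropped (falls more than about 10 mm out of the fingers) ((linear speed of weight_xl above 0.45 m/s and contact force between weight_xl and the fingers below 0.05 N) or (linear speed of weight_l above 0.45 m/s and contact force between weight_l and the fingers below 0.05 N) or (linear speed of weight_m above 0.45 m/s and contact force between weight_m and the fingers below 0.05 N) or (linear speed of weight_s above 0.45 m/s and contact force between weight_s and the fingers below 0.05 N)).
It fails at once if a weight is tipped over (leaning more than 45 degrees) (angle between any of weight_xl, weight_l, weight_m, weight_s's own z axis and vertical above 0.785 rad).
It also fails if it takes over 120 s, if anything falls off the work surface, if the arm or the gripper's body presses on something with over 40 N, if the wrist force passes 120 N, or if a joint passes its speed limit or range.

## Working session

There is one attempt and no reset: what is moved stays moved. The work goes in short steps, Python scripts to look and compute and a shell command to move; the robot and the scene stay as the last step left them, time stands still between calls to the robot, and variables do not carry over. Pictures are saved under pics/ and viewed, and the job is handed in when it is done.

```bash
mkdir -p pics; ls; python3 - <<'E'
from cell import robot
import cv2
for n in("scene","top","wrist"):
    c=robot.camera(n); cv2.imwrite(f"pics/{n}0.png",c["image"][:,:,::-1]); print(n,c["vertical_fov"],c["cx"],c["cy"],c["world_from_camera"])
print(robot.get_state(),robot.tips_ahead)
E
```

```text
pics
scene 49.13672266762265 323.24415619969125 209.68744457402642 [[-5.47863073e-01 -4.26693914e-01  7.19568173e-01 -1.61135254e+02]
 [-8.36556332e-01  2.74888447e-01 -4.73930210e-01  4.93112301e+02]
 [ 4.42215864e-03 -8.61608174e-01 -5.07554726e-01  5.43861808e+02]
 [ 0.00000000e+00  0.00000000e+00  0.00000000e+00  1.00000000e+00]]
top 47.898960416037085 321.6235234742162 202.95272087045274 [[ 8.29702546e-03 -9.80801350e-01  1.94832933e-01  3.11154820e+02]
 [-9.99961894e-01 -8.66691075e-03 -1.04606788e-03 -3.45261198e+00]
 [ 2.71458443e-03 -1.94816829e-01 -9.80835885e-01  1.22332031e+03]
 [ 0.00000000e+00  0.00000000e+00  0.00000000e+00  1.00000000e+00]]
wrist 59.690497109693176 318.660088554565 199.61684123569495 [[ 4.21825712e-01 -8.73436360e-01 -2.43252943e-01  3.35515456e+02]
 [-9.06676855e-01 -4.06474930e-01 -1.12761747e-01 -5.60357790e+02]
 [-3.86013027e-04  2.68117618e-01 -9.63386108e-01  3.73601141e+02]
 [ 0.00000000e+00  0.00000000e+00  0.00000000e+00  1.00000000e+00]]
{'time_s': 0.15, 'joint_pos': array([ 1.03682748,  0.33376078,  0.03986525,  1.46603618, -0.01338541,
        1.34331687, -0.05850392]), 'joint_velocities': array([ 0.00121765, -0.00180254,  0.00028645, -0.00144269,  0.00050689,
        0.00064465, -0.00100245]), 'joint_efforts': array([ 2.77402622e-03, -6.59036708e+01,  1.36727538e+00, -4.05870402e+01,
        1.68569887e-02,  9.53946321e-03,  1.39238405e-04]), 'tcp_pos': array([ 273.62914911, -589.24620316,  252.63323049]), 'tcp_rot': array([-3.14034058e+00,  9.33305715e-05,  4.34762216e-01]), 'force': array([ 0.14955635, -0.84815387,  0.09152879]), 'moment': array([ 0.00141935, -0.07107244,  0.00133298]), 'opening': 85.45969163861274} 22.0
```

View pics/scene0.png

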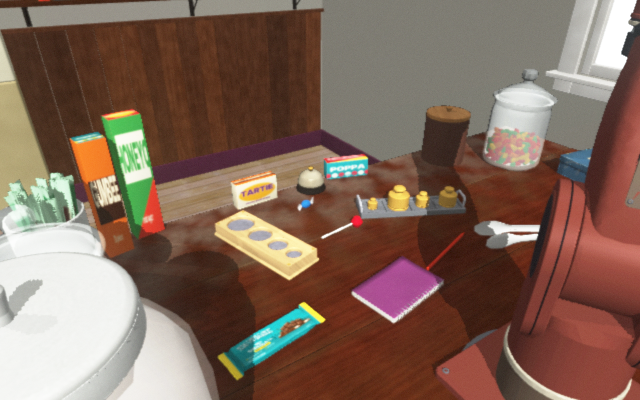

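View pics/top0.png

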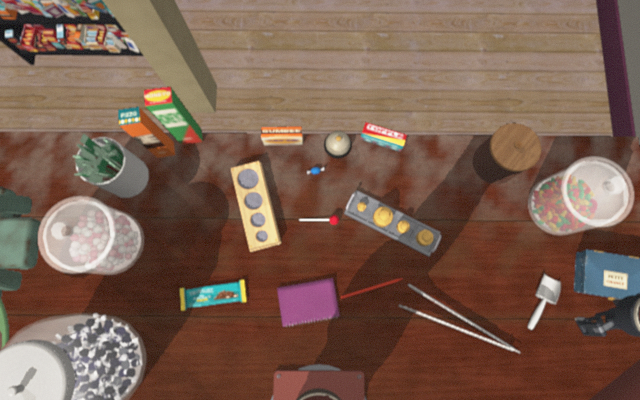

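View pics/wrist0.png

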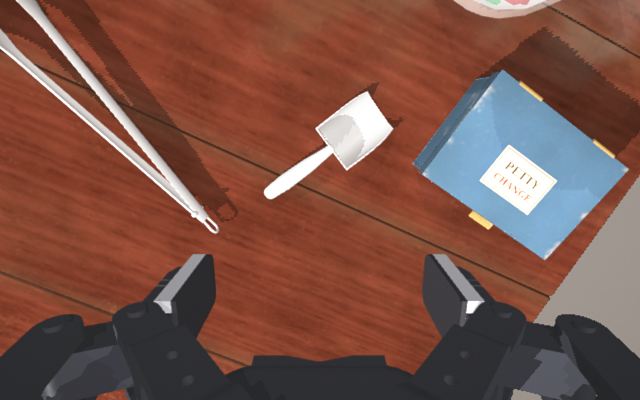

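The top view shows the block with sockets from XL at (248,178) down to S at (262,236). The carrier's weights, left to right, are at about (362,206), (383,214), (404,227) and (426,238). I'll measure these next.

```bash
cat > h.py <<'E'
import numpy as np,cv2
from cell import robot
def f(c): return c["image"].shape[0]/2/np.tan(np.radians(c["vertical_fov"]/2))
def ray(c,u,v,z):
    T=c["world_from_camera"]; d=T[:3,:3]@np.array([(u-c["cx"])/f(c),(v-c["cy"])/f(c),1.]); o=T[:3,3]
    return o+d*(z-o[2])/d[2]
def proj(c,p):
    T=c["world_from_camera"]; q=T[:3,:3].T@(np.asarray(p,float)-T[:3,3]); return np.array([c["cx"]+f(c)*q[0]/q[2],c["cy"]+f(c)*q[1]/q[2]])
def blobs(m,amin=40):
    m=m.astype(np.uint8)*255
    return [k for k in cv2.findContours(m,cv2.RETR_CCOMP,cv2.CHAIN_APPROX_NONE)[0] if cv2.contourArea(k)>amin]
E
python3 - <<'E'
from h import *
c=robot.camera("top"); im=c["image"]
cv2.imwrite("pics/topcrop.png",cv2.resize(im[140:270,220:450],None,fx=3.4,fy=3.4,interpolation=cv2.INTER_CUBIC)[:,:,::-1])
hsv=cv2.cvtColor(im,cv2.COLOR_RGB2HSV)
for p in [(248,178),(236,190),(262,236),(257,205),(362,206),(383,214),(404,227),(426,238),(352,205),(393,231),(372,215)]: print(p,hsv[p[1],p[0]],im[p[1],p[0]])
E
```

```text
(248, 178) [126  16 163] [155 153 163]
(236, 190) [ 19  99 232] [232 198 142]
(262, 236) [137  13 173] [169 164 173]
(257, 205) [130  19 161] [153 149 161]
(362, 206) [ 22 136 241] [241 207 112]
(383, 214) [ 22 140 236] [236 201 106]
(404, 227) [ 23 136 242] [242 210 113]
(426, 238) [ 18 148 171] [171 133  72]
(352, 205) [135   3 147] [146 145 147]
(393, 231) [150   2 139] [139 138 139]
(372, 215) [  4  13 135] [135 129 128]
```

View pics/topcrop.png

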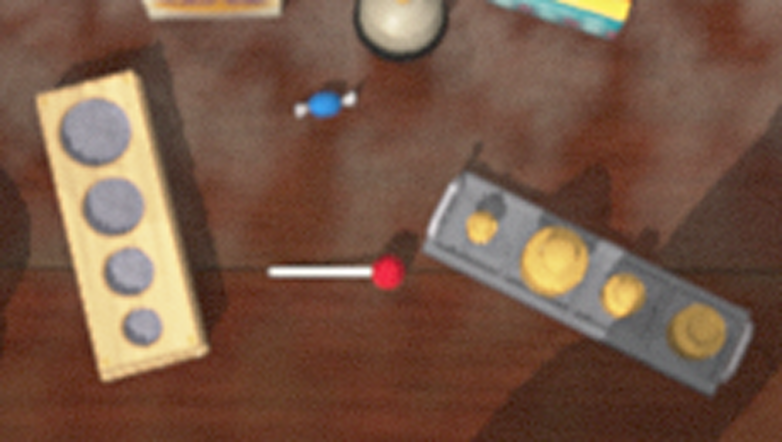

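```bash
cat > m.py <<'E'
from h import *
def kab(a,b): # 2D rigid fit a->b
    a=np.array(a,float);b=np.array(b,float);ca,cb=a.mean(0),b.mean(0);H=(a-ca).T@(b-cb)
    th=np.arctan2(H[0,1]-H[1,0],H[0,0]+H[1,1]);R=np.array([[np.cos(th),-np.sin(th)],[np.sin(th),np.cos(th)]])
    return th,cb-R@ca,np.linalg.norm((a@R.T+cb-R@ca)-b,axis=1)
E
python3 - <<'E'
from m import *
c=robot.camera("top"); im=c["image"]; hsv=cv2.cvtColor(im,cv2.COLOR_RGB2HSV)
H,S,V=[hsv[:,:,i].astype(int) for i in range(3)]
roi=np.zeros(H.shape,bool); roi[155:255,225:285]=1
wood=roi&(H>12)&(H<30)&(S>50)&(V>150)
k=max(blobs(wood),key=cv2.contourArea); r=cv2.minAreaRect(k); 
P=np.array([ray(c,u,v,30) for u,v in cv2.boxPoints(r)])[:,:2]; print("block top corners",P.round(1).tolist(),"sides",np.linalg.norm(P-np.roll(P,1,0),axis=1).round(1),"ctr",P.mean(0).round(1))
fill=np.zeros(H.shape,np.uint8); cv2.drawContours(fill,[k],-1,1,-1)
sk=sorted([b for b in blobs((fill>0)&(S<40),15)],key=cv2.contourArea,reverse=True)[:4]
xs=[-75,-11.5,43,88.5]; pts=[]
for b in sk:
    M=cv2.moments(b);u,v=M['m10']/M['m00'],M['m01']/M['m00'];p=ray(c,u,v,26)[:2];pts.append(p);print("sock",round(u,1),round(v,1),p.round(1),"diam",round(2*np.sqrt(M['m00']/np.pi)*(1200/f(c)),1))
print(kab([(x,0) for x in xs],pts))
roi[:]=0; roi[185:260,340:445]=1
br=roi&(H>12)&(H<32)&(S>85)&(V>60)
for b in sorted(blobs(br,25),key=lambda b:b[:,0,0].mean()):
    M=cv2.moments(b);u,v=M['m10']/M['m00'],M['m01']/M['m00'];print("br",round(u,1),round(v,1),cv2.contourArea(b),ray(c,u,v,8+20)[:2].round(1),cv2.minEnclosingCircle(b))
g=roi&(S<35)&(V>70)
k=cv2.convexHull(np.vstack(blobs(g|br,60))); r=cv2.minAreaRect(k);P=np.array([ray(c,u,v,12) for u,v in cv2.boxPoints(r)])[:,:2];print("carrier",P.round(1).tolist(),np.linalg.norm(P-np.roll(P,1,0),axis=1).round(1),P.mean(0))
E
```

```text
block top corners [[644.7, 251.8], [667.8, 166.8], [436.0, 102.8], [414.6, 184.9]] sides [239.6  88.1 240.4  84.9] ctr [540.8 176.6]
sock 247.7 178.3 [616.2 198.4] diam 49.7
sock 252.9 200.3 [554.7 181.7] diam 42.0
sock 257.7 219.3 [502.7 166.9] diam 33.8
sock 261.6 235.6 [458.7 154.9] diam 25.3
(np.float64(-2.8715682159378635), array([543.91748937, 178.4536642 ]), array([0.09519517, 0.33088594, 0.28234022, 0.08021091]))
br 361.1 206.2 55.0 [ 540.5 -111.5] ((360.9137878417969, 206.2586212158203), 4.742265701293945)
br 382.5 216.5 295.5 [ 512.8 -168.9] ((382.4090881347656, 216.5), 10.594229698181152)
br 402.8 226.6 117.5 [ 485.9 -222.7] ((402.8571472167969, 226.7142791748047), 6.7158989906311035)
br 424.3 237.4 196.5 [ 457.5 -279.5] ((424.2052001953125, 237.21676635742188), 8.66450023651123)
carrier [[524.3, -60.6], [593.0, -94.3], [471.2, -335.3], [405.1, -299.6]] [267.1  76.5 270.   75.1] [ 498.3675447  -197.46725893]
```

```bash
cat >> h.py <<'E'
def go(x,y,z=None,yaw=None):
    s=robot.get_state();p=s["tcp_pos"];a=s["tcp_rot"][2]
    d=np.array([x,y])-p[:2]
    print("tcp",p.round(1),"rot",s["tcp_rot"].round(3),"F",s["force"].round(1),"open",round(s["opening"],1),"t",round(s["time_s"],2))
    print("need x %.1f y %.1f z %s turn %s"%(d@[np.cos(a),np.sin(a)],d@[np.sin(a),-np.cos(a)],None if z is None else round(p[2]-z,1),None if yaw is None else round(a-yaw,3)))
E
python3 -m pendant '[0,0,0,-0.169,0,0,0,-0.169,0,0,0,-0.169,0,0,0,-0.169]' 0.2
python3 -c "
from h import *
print(robot.tips_ahead,[a for a in dir(robot) if a[0]!='_'])
go(495,-200,260,1.11)"
```

```text
time_s: 0.75
tcp_pos: [273.6, -589.0, 252.1]
tcp_rot: [-3.14, -0.001, 1.131]
force: [0.3, -1.5, 0.0]
opening: 51.4
22.0 ['IKError', 'camera', 'get_state', 'sign_off', 'tips_ahead']
tcp [ 273.6 -589.   252.1] rot [-3.140e+00 -1.000e-03  1.131e+00] F [ 0.3 -1.5  0. ] open 51.4 t 0.75
need x 446.2 y 34.6 z -7.9 turn 0.021
```

```bash
python3 -m pendant '[44,3.5,-1,0,44,3.5,-1,0,44,3.5,-1,0,44,3.5,-1,0,44,3.5,-1,0,44,3.5,-1,0,44,3.5,-1,0,44,3.5,-1,0,44,3.5,-1,0,30,3,0,0]'
python3 -c "
from h import *
go(495,-200,260,1.11)
c=robot.camera('wrist');cv2.imwrite('pics/w1.png',c['image'][:,:,::-1])"
```

```text
time_s: 2.0
tcp_pos: [489.5, -208.5, 260.7]
tcp_rot: [-3.14, 0.0, 1.129]
force: [0.5, 0.2, 0.2]
opening: 50.9
tcp [ 489.5 -208.5  260.7] rot [-3.14   0.     1.129] F [0.5 0.2 0.2] open 50.9 t 2.0
need x 10.0 y 1.3 z 0.7 turn 0.019
```

View pics/w1.png

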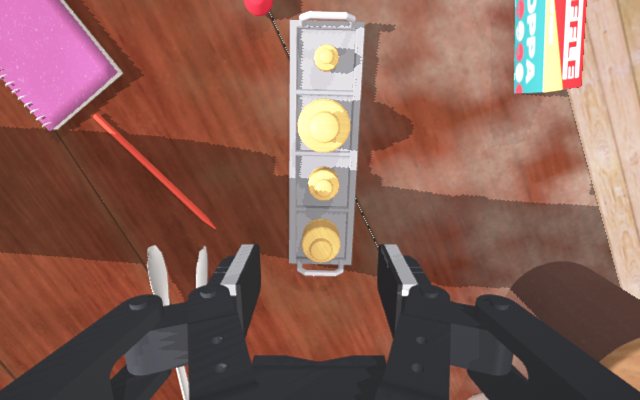

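```bash
cat > w.py <<'E'
from m import *
Z={'s':8+12,'xl':8+27,'m':8+17,'l':8+21}
def brass(c,roi):
    hsv=cv2.cvtColor(c["image"],cv2.COLOR_RGB2HSV);H,S,V=[hsv[:,:,i].astype(int) for i in range(3)]
    r=np.zeros(H.shape,bool); r[roi[0]:roi[1],roi[2]:roi[3]]=1
    return blobs(cv2.morphologyEx((r&(H>12)&(H<32)&(S>70)&(V>50)).astype(np.uint8),cv2.MORPH_CLOSE,np.ones((3,3)))>0,25)
E
python3 - <<'E'
from w import *
for n,roi in(("top",(185,260,340,445)),("wrist",(20,270,292,360))):
    c=robot.camera(n)
    bs=sorted([b for b in brass(c,roi) ],key=lambda b:b[:,0,0].mean() if n=="top" else b[:,0,1].mean())
    for b,k in zip(bs,['s','xl','m','l']):
        x,y,w,h=cv2.boundingRect(b); M=cv2.moments(b);u,v=M['m10']/M['m00'],M['m01']/M['m00']
        print(n,k,(x,y,w,h),(round(u,1),round(v,1)),"cen",ray(c,u,v,Z[k])[:2].round(1),"w",np.linalg.norm(ray(c,x,v,Z[k])-ray(c,x+w,v,Z[k])).round(1))
E
```

```text
top s (357, 202, 10, 10) (361.1, 206.4) cen [ 541.7 -112.4] w 27.2
top xl (373, 206, 20, 22) (382.4, 216.4) cen [ 512.  -167.7] w 53.5
top m (397, 221, 9, 12) (400.3, 227.1) cen [ 485.  -216.6] w 24.2
wrist s (320, 55, 6, 9) (322.4, 59.1) cen [ 539.8 -109.4] w 5.8
wrist xl (317, 47, 22, 27) (327.7, 60.3) cen [ 542.9 -113.9] w 20.4
wrist m (297, 101, 54, 54) (329.7, 130.3) cen [ 517.9 -173.7] w 54.4
wrist l (308, 174, 17, 14) (315.6, 180.3) cen [ 483.6 -213.5] w 17.6
```

```bash
cat >> w.py <<'E'
def brass(c,roi,th=45):
    im=c["image"].astype(int); r=np.zeros(im.shape[:2],bool); r[roi[0]:roi[1],roi[2]:roi[3]]=1
    m=(r&(im[:,:,0]-im[:,:,2]>th)).astype(np.uint8)
    return [b for b in blobs(cv2.morphologyEx(m,cv2.MORPH_CLOSE,np.ones((5,5)))>0,60)]
E
python3 - <<'E'
from w import *
c=robot.camera("wrist"); bs=sorted(brass(c,(35,264,303,350)),key=lambda b:b[:,0,1].mean())
for b,k in zip(bs,['s','xl','m','l']):
        x,y,w,h=cv2.boundingRect(b); M=cv2.moments(b);u,v=M['m10']/M['m00'],M['m01']/M['m00']
        print(k,(x,y,w,h),(round(u,1),round(v,1)),"cen",ray(c,x+w/2,y+h/2,Z[k])[:2].round(1),"w",np.linalg.norm(ray(c,x,v,Z[k])-ray(c,x+w,v,Z[k])).round(1))
# hoop check: carrier ends in wrist image
for u,v in((326.,14.),(321.,271.)): print(ray(c,u,v,37)[:2].round(1))
E
```

```text
s (314, 43, 25, 28) (326.2, 56.8) cen [ 543.1 -112.1] w 24.2
xl (303, 98, 47, 54) (325.0, 124.6) cen [ 516.1 -169.5] w 45.8
m (308, 166, 32, 34) (323.2, 182.8) cen [ 488.6 -223.1] w 33.5
l (303, 218, 38, 44) (320.7, 239.9) cen [ 460.3 -278.8] w 41.2
[556.6 -81.1]
[ 445.3 -308.1]
```

Picture: S is at (326,57), XL at (323,124), M at (323,184) and L at (321,241). The measured widths of 24, 33 and 41 mm match S, M and L. XL was clipped by my region, so I re-centre it from its full columns (297–351). I'll take XL first.

```bash
python3 -c "
from w import *
c=robot.camera('wrist'); print(ray(c,324,125,35).round(1)); go(514,-168.7,110,1.11)"
```

```text
[ 513.2 -170.2   35. ]
tcp [ 488.2 -211.4  260.3] rot [-3.139e+00  1.000e-03  1.126e+00] F [ 0.2 -1.2  0.2] open 51.4 t 2.25
need x 49.7 y 4.9 z 150.3 turn 0.016
```

```bash
python3 -m pendant '[20,2,20,0.016,20,2,30,0,10,1,30,0,0,0,30,0,0,0,30,0,0,0,10,0,0,0,0,0]' 1
python3 -c "
from h import *
go(513.5,-169.3,44,1.11)
c=robot.camera('wrist');cv2.imwrite('pics/w2.png',c['image'][:,:,::-1])"
```

```text
time_s: 3.12
tcp_pos: [511.8, -178.9, 106.9]
tcp_rot: [-3.141, 0.004, 1.093]
force: [-0.5, 1.4, 0.2]
opening: 85.4
tcp [ 511.8 -178.9  106.9] rot [-3.141  0.004  1.093] F [-0.5  1.4  0.2] open 85.4 t 3.12
need x 9.3 y -2.9 z 62.9 turn -0.017
```

View pics/w2.png

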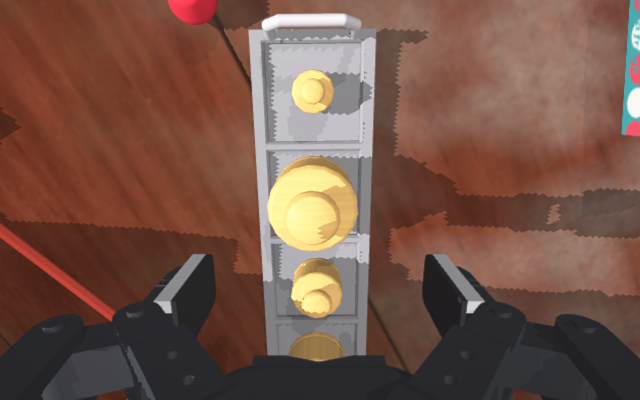

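```bash
python3 -c "
from w import *
c=robot.camera('wrist'); print(ray(c,312,205.5,44).round(1),np.linalg.norm(ray(c,267.5,205,44)-ray(c,357,205,44)),ray(c,312.5,92,25).round(1)); go(513.5,-169.3,44,1.11)"
```

```text
[ 515.1 -165.7   44. ] 49.38032341079619 [ 543.1 -112.2   25. ]
tcp [ 512.5 -178.8  107.9] rot [3.14  0.004 1.094] F [ 0.4 -0.2 -0.1] open 85.6 t 3.23
need x 8.9 y -3.5 z 63.9 turn -0.016
```

```bash
python3 -m pendant '[6,-2,0,-0.016,4,-1,10,0,0,0,15,0,0,0,15,0,0,0,10,0,0,0,0,0]' 1
python3 -c "
from h import *
go(514,-168,44,1.11)
c=robot.camera('wrist');cv2.imwrite('pics/w3.png',c['image'][:,:,::-1])
c=robot.camera('scene');cv2.imwrite('pics/s3.png',cv2.resize(c['image'][120:280,300:500],None,fx=4,fy=3.5)[:,:,::-1])"
```

```text
time_s: 3.98
tcp_pos: [515.3, -168.1, 55.7]
tcp_rot: [3.138, 0.004, 1.111]
force: [0.8, -0.1, 0.0]
opening: 85.3
tcp [ 515.3 -168.1   55.7] rot [3.138 0.004 1.111] F [ 0.8 -0.1  0. ] open 85.3 t 3.98
need x -0.5 y -1.2 z 11.7 turn 0.001
```

View pics/w3.png

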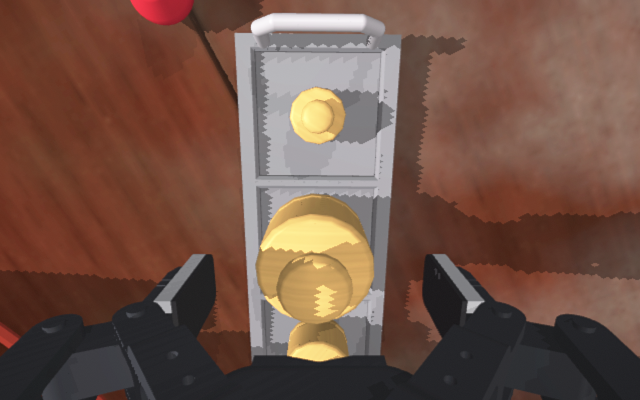

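View pics/s3.png

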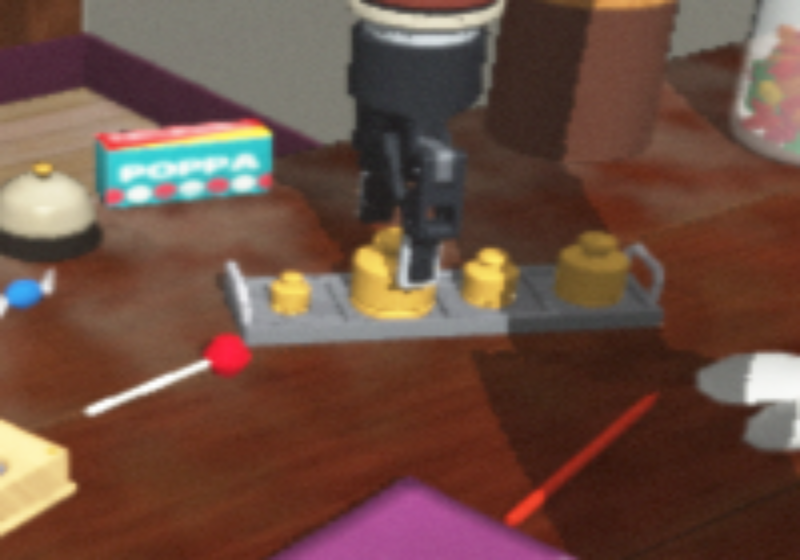

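```bash
python3 -c "
from w import *
c=robot.camera('wrist'); s=robot.get_state();p=s['tcp_pos']
for d in (-10,0,3,22): print(d,proj(c,p-[0,0,d]).round(1))
print('top circle ctr guess',ray(c,315,263,44).round(1),np.linalg.norm(ray(c,256,263,44)-ray(c,373.5,263,44)).round(1))
print('S',ray(c,317.5,115.5,25).round(1))
ax=np.array([np.cos(1.11),np.sin(1.11),0]);ay=np.array([np.sin(1.11),-np.cos(1.11),0])
for sx in(-11,11):
  for d in (9,22): print('pad corner',sx,d,proj(c,p+ax*sx+ay*42.5-[0,0,d]).round(1))
"
```

```text
-10 [318.9 300.2]
0 [318.8 285.9]
3 [318.7 282.1]
22 [318.5 260.8]
top circle ctr guess [ 516.3 -164.7   44. ] 49.3
S [ 543.7 -111.9   25. ]
pad corner -11 9 [419.7 298.3]
pad corner -11 22 [411.6 282.8]
pad corner 11 9 [424.1 250. ]
pad corner 11 22 [415.3 237.8]
```

```bash
python3 -c "
from w import *
c=robot.camera('wrist')
print(ray(c,315,268,44).round(1))
# base contact far edge: v=195 at z=8 -> +25.5 along row
q=ray(c,315,195,8); print(q.round(1),(q[:2]-25.5*np.array([.445,.896])).round(1)); go(515,-167,40,1.11)
"
```

```text
[ 515.5 -167.1   44. ]
[ 525.3 -147.     8. ] [ 513.9 -169.9]
tcp [ 516.4 -168.4   57.5] rot [3.135 0.004 1.111] F [ 0.9 -0.1 -0.2] open 85.8 t 4.17
need x 0.6 y -1.8 z 17.5 turn 0.001
```

```bash
python3 -m pendant '[0,-1.5,8,0,0,0,6,0,0,0,3,0,0,0,0,0]'; python3 -c "
from h import *
go(515,-168,40,1.11)"
```

```text
time_s: 4.68
tcp_pos: [515.3, -168.0, 39.8]
tcp_rot: [3.134, 0.004, 1.111]
force: [-0.3, -0.4, 0.6]
opening: 85.5
tcp [ 515.3 -168.    39.8] rot [3.134 0.004 1.111] F [-0.3 -0.4  0.6] open 85.5 t 4.67
need x -0.2 y -0.3 z -0.2 turn 0.001
```

```bash
python3 -m pendant '[0,0,0,0,0,0,0,0,0,0,0,0,0,0,0,0,0,0,0,0,0,0,0,0]' -1; python3 -c "
from h import *
go(515,-168,40,1.11)
c=robot.camera('scene');cv2.imwrite('pics/s4.png',cv2.resize(c['image'][120:280,300:500],None,fx=4,fy=3.5)[:,:,::-1])"
```

```text
time_s: 5.42
tcp_pos: [515.4, -168.0, 40.4]
tcp_rot: [3.134, 0.004, 1.111]
force: [-0.1, 0.6, 1.1]
opening: 48.9
tcp [ 515.4 -168.    40.4] rot [3.134 0.004 1.111] F [-0.1  0.6  1.1] open 48.9 t 5.42
need x -0.2 y -0.3 z 0.4 turn 0.001
```

View pics/s4.png

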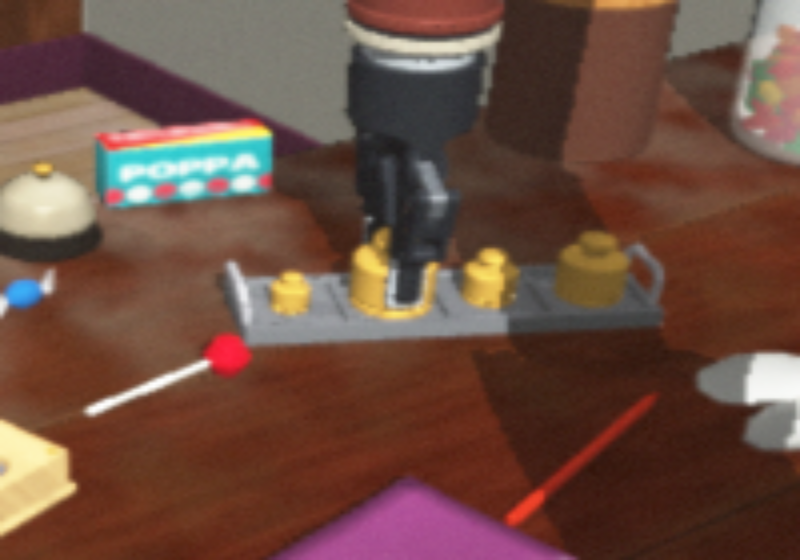

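```bash
python3 -m pendant '[0,0,-4,0,0,0,-8,0,0,0,-15,0,0,0,-25,0,0,0,-30,0,0,0,-20,0,0,0,0,0]'; python3 -c "
from h import *
go(616.2,198.5,140,0.27)
c=robot.camera('wrist');cv2.imwrite('pics/w5.png',c['image'][:,:,::-1])"
```

```text
time_s: 6.35
tcp_pos: [513.3, -166.6, 147.6]
tcp_rot: [3.137, 0.004, 1.111]
force: [0.4, -0.5, -6.1]
opening: 48.8
tcp [ 513.3 -166.6  147.6] rot [3.137 0.004 1.111] F [ 0.4 -0.5 -6.1] open 48.8 t 6.35
need x 372.9 y -69.7 z 7.6 turn 0.841
```

View pics/w5.png

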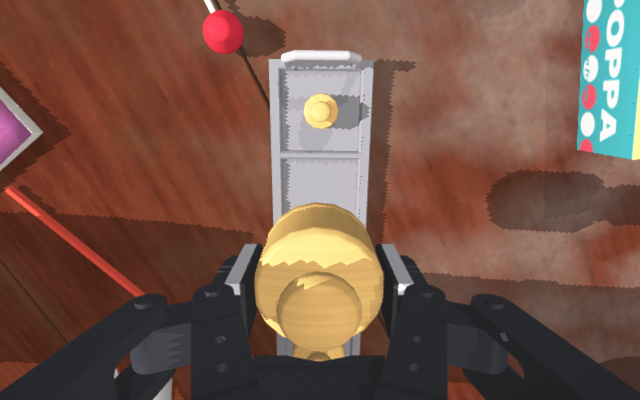

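```bash
python3 -m pendant '[0,0,-2,0.168,0,0,-2,0.168,0,0,-2,0.168,0,0,0,0.168,0,0,0,0.165,0,0,0,0]'; python3 -c "
from h import *
go(520,171,155,0.27)"
```

```text
time_s: 7.15
tcp_pos: [508.4, -165.4, 145.9]
tcp_rot: [-3.141, 0.009, 0.25]
force: [1.0, -0.5, -6.6]
opening: 48.8
tcp [ 508.4 -165.4  145.9] rot [-3.141  0.009  0.25 ] F [ 1.  -0.5 -6.6] open 48.8 t 7.15
need x 94.5 y -323.0 z -9.1 turn -0.02
```

```bash
python3 -m pendant '[10,-20,-3,-0.02,12,-40,-3,0,12,-45,-3,0,12,-45,0,0,12,-45,0,0,12,-45,0,0,12,-40,0,0,10,-20,0,0,0,0,0,0]'; python3 -c "
from h import *
go(520,171,155,0.27)
c=robot.camera('wrist');cv2.imwrite('pics/w6.png',c['image'][:,:,::-1])"
```

```text
time_s: 8.28
tcp_pos: [509.3, 166.0, 152.5]
tcp_rot: [-3.136, 0.011, 0.312]
force: [0.4, -0.5, -6.3]
opening: 48.5
tcp [509.3 166.  152.5] rot [-3.136  0.011  0.312] F [ 0.4 -0.5 -6.3] open 48.5 t 8.28
need x 11.7 y -1.5 z -2.5 turn 0.042
```

View pics/w6.png

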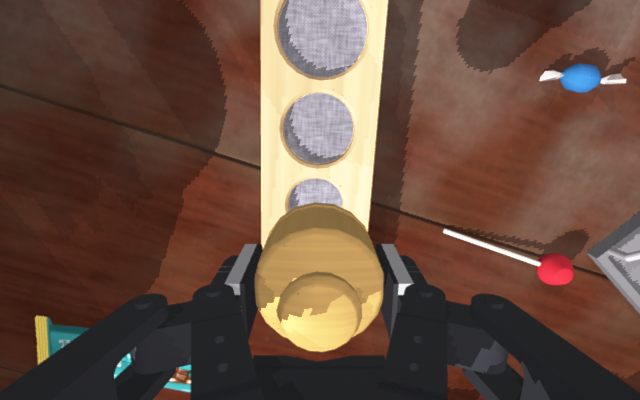

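```bash
python3 -c "
from w import *
c=robot.camera('wrist')
a=ray(c,317.5,128.5,30);b=ray(c,322,34,30)
print(a.round(1),np.linalg.norm(ray(c,281,128.5,30)-ray(c,354,128.5,30)).round(1),b.round(1),np.linalg.norm(ray(c,275,34,30)-ray(c,369,34,30)).round(1),np.linalg.norm(a-b))
d=(b-a);print(np.arctan2(d[1],d[0]))
go(616,198.5,155,0.27)
cv2.imwrite('pics/w7.png',c['image'][:,:,::-1])
"
```

```text
[556.2 181.4  30. ] 50.0 [613.5 196.8  30. ] 59.9 59.23801934827884
0.2621252701352231
tcp [509.5 163.4 152.3] rot [-3.137  0.012  0.308] F [-0.4 -0.1 -4.7] open 48.9 t 8.38
need x 112.1 y -1.2 z -2.7 turn 0.038
```

View pics/w7.png

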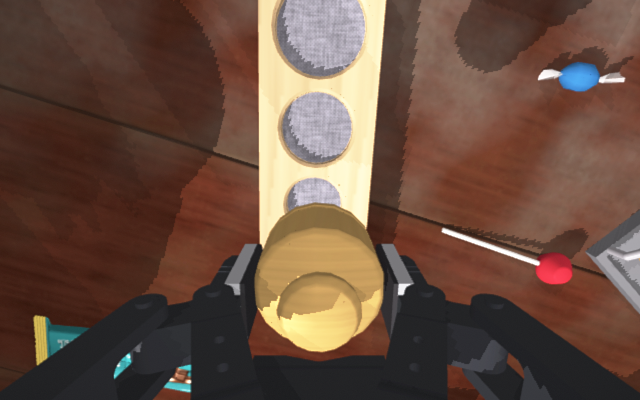

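```bash
python3 -m pendant '[15,0,3,0.02,25,0,8,0.01,30,0,10,0,25,0,10,0,12,0,10,0,2,0,5,0,0,0,0,0]'; python3 -c "
from h import *
go(616.6,198.5,70,0.27)"
```

```text
time_s: 9.25
tcp_pos: [620.1, 187.3, 100.9]
tcp_rot: [3.142, 0.014, 0.268]
force: [-1.1, -0.7, -5.4]
opening: 48.8
tcp [620.1 187.3 100.9] rot [3.142 0.014 0.268] F [-1.1 -0.7 -5.4] open 48.8 t 9.25
need x -0.4 y -11.8 z 30.9 turn -0.002
```

```bash
python3 -m pendant '[0,-6,0,0,0,-5,8,0,0,-1,8,0,0,0,6,0,0,0,0,0,0,0,0,0]'; python3 -c "
from h import *
go(616.6,198.5,64,0.27)
c=robot.camera('wrist');cv2.imwrite('pics/w8.png',c['image'][:,:,::-1])
c=robot.camera('scene');cv2.imwrite('pics/s8.png',cv2.resize(c['image'][150:310,180:380],None,fx=4,fy=3.5)[:,:,::-1])"
```

```text
time_s: 10.0
tcp_pos: [615.3, 199.5, 78.6]
tcp_rot: [3.141, 0.013, 0.269]
force: [0.6, 0.2, -5.9]
opening: 48.7
tcp [615.3 199.5  78.6] rot [3.141 0.013 0.269] F [ 0.6  0.2 -5.9] open 48.7 t 10.0
need x 0.9 y 1.3 z 14.6 turn -0.001
```

View pics/w8.png

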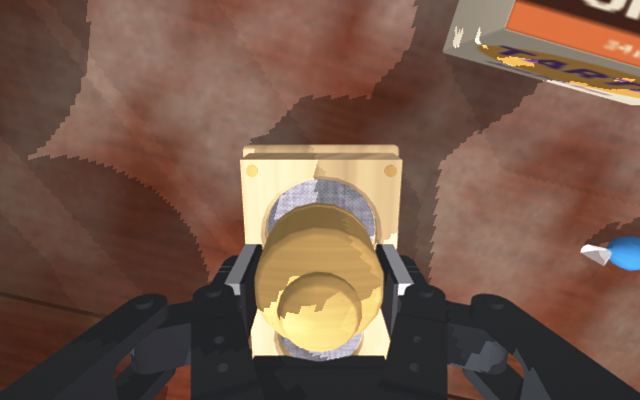

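View pics/s8.png

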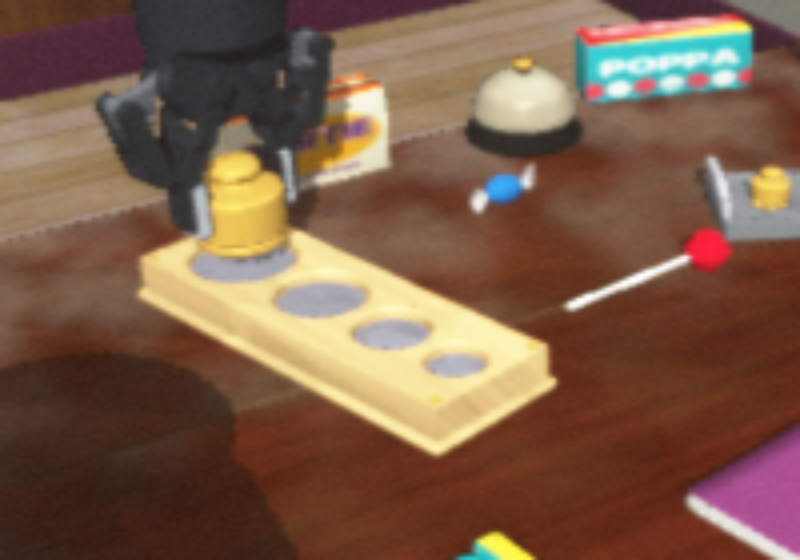

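```bash
python3 -c "
from w import *
c=robot.camera('wrist')
q=ray(c,320,177.5,30); print((q[:2]-29.5*np.array([.964,.267])).round(1))
q=ray(c,320,204,46.6); print('weight base ctr',(q[:2]-25.5*np.array([.964,.267])).round(1))
# carrier-side: the weight base 32 below TCP
go(616.6,198.5,54,0.27)"
```

```text
[617.8 199.5]
weight base ctr [613.3 198.4]
tcp [615.4 199.5  78.7] rot [3.141 0.013 0.269] F [ 0.1  1.2 -6.1] open 49.1 t 10.15
need x 0.9 y 1.3 z 24.7 turn -0.001
```

```bash
python3 -m pendant '[2.5,0.3,0,0,0,0,8,0,0,0,7,0,0,0,3,0,0,0,0,0,0,0,0,0]'; python3 -c "
from h import *
go(617.4,199.2,54,0.27)"
```

```text
time_s: 10.9
tcp_pos: [617.9, 199.7, 59.2]
tcp_rot: [3.141, 0.013, 0.268]
force: [0.3, -0.1, -6.6]
opening: 48.7
tcp [617.9 199.7  59.2] rot [3.141 0.013 0.268] F [ 0.3 -0.1 -6.6] open 48.7 t 10.9
need x -0.6 y 0.4 z 5.2 turn -0.002
```

```bash
python3 -m pendant '[0,0,2,0,0,0,1.5,0,0,0,0,0]';python3 -m pendant '[0,0,1,0,0,0,0,0]';python3 -m pendant '[0,0,1,0,0,0,0,0]'
```

```text
time_s: 11.28
tcp_pos: [618.0, 199.7, 55.9]
tcp_rot: [3.141, 0.012, 0.268]
force: [-0.1, 0.0, -5.4]
opening: 48.5
time_s: 11.52
tcp_pos: [618.0, 199.8, 54.9]
tcp_rot: [3.141, 0.012, 0.268]
force: [-0.2, 0.3, -6.5]
opening: 48.8
time_s: 11.78
tcp_pos: [618.2, 199.9, 54.7]
tcp_rot: [3.141, 0.012, 0.268]
force: [0.2, 0.4, -6.0]
opening: 48.8
```

```bash
python3 -m pendant '[0,0,1,0,0,0,0,0]';python3 -m pendant '[0,0,1,0,0,0,0,0]'
```

```text
time_s: 12.02
tcp_pos: [618.3, 199.9, 54.7]
tcp_rot: [3.14, 0.011, 0.268]
force: [-0.7, -0.3, -4.8]
opening: 49.0
time_s: 12.28
tcp_pos: [618.3, 199.9, 54.6]
tcp_rot: [3.14, 0.011, 0.268]
force: [-1.9, -0.2, -3.2]
opening: 48.8
```

```bash
python3 -m pendant '[0,0,2,0,0,0,0,0]';python3 -m pendant '[0,0,2,0,0,0,0.5,0]'
python3 -c "
from h import *
c=robot.camera('scene');cv2.imwrite('pics/s9.png',cv2.resize(c['image'][150:310,180:380],None,fx=4,fy=3.5)[:,:,::-1])"
```

```text
time_s: 12.52
tcp_pos: [618.5, 200.0, 54.6]
tcp_rot: [3.139, 0.011, 0.268]
force: [-0.4, -0.1, -5.2]
opening: 48.9
time_s: 12.78
tcp_pos: [618.5, 200.1, 54.5]
tcp_rot: [3.138, 0.01, 0.268]
force: [-3.0, -1.5, 1.3]
opening: 48.8
```

View pics/s9.png

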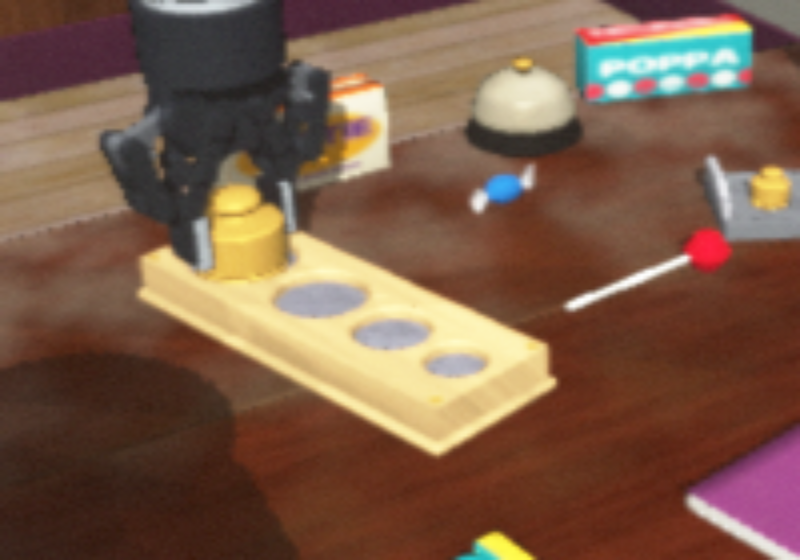

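```bash
python3 -m pendant '[0,0,0,0,0,0,0,0,0,0,0,0,0,0,0,0]' 0.35; python3 -m pendant '[0,0,-10,0,0,0,-20,0,0,0,-30,0,0,0,-40,0,0,0,-20,0,0,0,0,0]'
python3 -c "
from h import *
go(488,-222,150,1.11)
c=robot.camera('wrist');cv2.imwrite('pics/w10.png',c['image'][:,:,::-1])"
```

```text
time_s: 13.32
tcp_pos: [620.0, 200.8, 54.6]
tcp_rot: [3.139, 0.007, 0.268]
force: [0.3, 0.3, -0.2]
opening: 57.7
time_s: 14.08
tcp_pos: [621.5, 202.2, 185.5]
tcp_rot: [3.14, 0.002, 0.269]
force: [0.2, -0.3, -0.0]
opening: 57.7
tcp [621.5 202.2 185.5] rot [3.14e+00 2.00e-03 2.69e-01] F [ 0.2 -0.3 -0. ] open 57.7 t 14.07
need x -241.4 y 373.5 z 35.5 turn -0.841
```

View pics/w10.png

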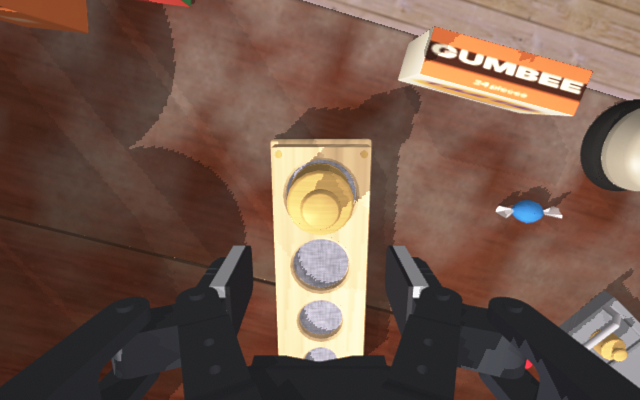

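XL stands upright in its socket at (320,197). Next is L, at the near end of the carrier.

```bash
python3 -m pendant '[0,0,0,-0.168,0,0,0,-0.168,0,0,0,-0.168,0,0,0,-0.168,0,0,0,-0.165]' 1
python3 -m pendant '[-30,4,0,0,-50,7,0,0,-50,7,0,0,-50,7,0,0,-50,7,0,0,-50,7,0,0,-50,7,0,0,-50,7,0,0,-50,7,0,0,-30,4,0,0]'
python3 -c "
from h import *
go(455,-289,110,1.11)"
```

```text
time_s: 14.75
tcp_pos: [618.6, 201.1, 179.6]
tcp_rot: [-3.135, 0.008, 1.132]
force: [-0.5, -0.8, -0.2]
opening: 85.6
time_s: 16.0
tcp_pos: [472.5, -254.1, 172.7]
tcp_rot: [-3.12, 0.01, 1.14]
force: [-0.2, 0.5, -0.0]
opening: 85.5
tcp [ 472.5 -254.1  172.7] rot [-3.12  0.01  1.14] F [-0.2  0.5 -0. ] open 85.5 t 16.0
need x -39.1 y -1.4 z 62.7 turn 0.03
```

```bash
python3 -m pendant '[-15,-1,15,0.015,-15,0,20,0,-8,0,15,0,0,0,10,0,0,0,0,0]'
python3 -c "
from h import *
go(460,-279,40,1.11)
c=robot.camera('wrist');cv2.imwrite('pics/w11.png',c['image'][:,:,::-1])"
```

```text
time_s: 16.62
tcp_pos: [451.2, -286.9, 106.1]
tcp_rot: [-3.115, 0.009, 1.122]
force: [-0.7, -0.1, -0.1]
opening: 85.7
tcp [ 451.2 -286.9  106.1] rot [-3.115  0.009  1.122] F [-0.7 -0.1 -0.1] open 85.7 t 16.62
need x 10.9 y 4.5 z 66.1 turn 0.012
```

View pics/w11.png

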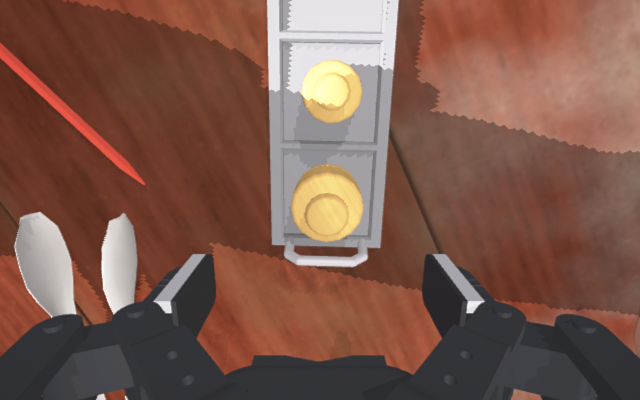

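```bash
python3 -c "
from w import *
c=robot.camera('wrist')
e=np.array([.445,.896])
print('L',ray(c,327,207,37).round(1),np.linalg.norm(ray(c,291,207,37)-ray(c,363,207,37)).round(1))
q=ray(c,327,164.5,8)[:2];print('L base',q-21*e)
print('M',ray(c,332,92,31).round(1),np.linalg.norm(ray(c,302,92,31)-ray(c,362,92,31)).round(1))
go(459,-280,40,1.11)"
```

```text
L [ 458.8 -279.2   37. ] 41.1
L base [ 457.65816171 -280.5714155 ]
M [ 488.1 -223.5   31. ] 32.2
tcp [ 451.8 -287.3  107.3] rot [-3.116  0.009  1.122] F [ 0.4 -0.   0.2] open 85.6 t 16.73
need x 9.7 y 3.3 z 67.3 turn 0.012
```

```bash
python3 -m pendant '[6,3,8,0.012,4,2,15,0,0,0,15,0,0,0,12,0,0,0,6,0,0,0,0,0]'
python3 -c "
from h import *
go(458.8,-279.8,40,1.11)"
```

```text
time_s: 17.48
tcp_pos: [460.6, -279.0, 47.5]
tcp_rot: [-3.117, 0.009, 1.111]
force: [-0.1, 0.6, 0.4]
opening: 85.3
tcp [ 460.6 -279.    47.5] rot [-3.117  0.009  1.111] F [-0.1  0.6  0.4] open 85.3 t 17.48
need x -1.5 y -1.3 z 7.5 turn 0.001
```

```bash
python3 -m pendant '[-1.5,-1.2,4,0,0,0,3.5,0,0,0,0,0]'
python3 -m pendant '[0,0,0,0,0,0,0,0,0,0,0,0,0,0,0,0,0,0,0,0,0,0,0,0]' -1
python3 -m pendant '[0,0,-4,0,0,0,-8,0,0,0,-15,0,0,0,-25,0,0,0,-30,0,0,0,-20,0,0,0,0,0]'
python3 -c "
from h import *
go(519,171.5,150,0.27)
c=robot.camera('wrist');cv2.imwrite('pics/w12.png',c['image'][:,:,::-1])"
```

```text
time_s: 17.85
tcp_pos: [458.9, -280.5, 40.3]
tcp_rot: [-3.119, 0.009, 1.11]
force: [0.5, -0.0, 0.1]
opening: 85.3
time_s: 18.6
tcp_pos: [459.2, -280.7, 41.3]
tcp_rot: [-3.12, 0.01, 1.11]
force: [-0.3, 0.7, 0.4]
opening: 38.8
time_s: 19.48
tcp_pos: [461.6, -280.2, 149.8]
tcp_rot: [-3.12, 0.01, 1.111]
force: [0.2, -0.2, -3.8]
opening: 38.7
tcp [ 461.6 -280.2  149.8] rot [-3.12   0.01   1.111] F [ 0.2 -0.2 -3.8] open 38.7 t 19.48
need x 430.3 y -149.0 z -0.2 turn 0.841
```

View pics/w12.png

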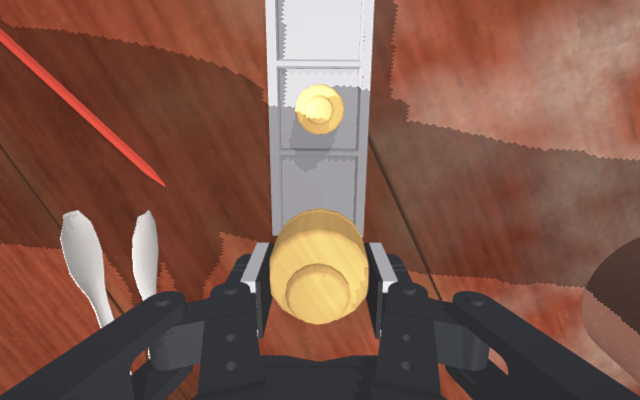

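```bash
python3 -m pendant '[0,0,0,0.168,0,0,0,0.168,0,0,0,0.168,0,0,0,0.168,0,0,0,0.15,0,0,0,0]'
python3 -m pendant '[10,-20,0,0,20,-40,0,0,22,-45,0,0,22,-45,0,0,22,-45,0,0,22,-45,0,0,22,-45,0,0,22,-45,0,0,15,-30,0,0,8,-10,0,0]'
python3 -c "
from h import *
go(555.5,181.5,120,0.27)"
```

```text
time_s: 20.27
tcp_pos: [457.3, -278.1, 142.4]
tcp_rot: [-3.126, 0.031, 0.265]
force: [-0.5, 0.3, -5.1]
opening: 39.0
time_s: 21.52
tcp_pos: [531.1, 139.6, 137.6]
tcp_rot: [-3.122, 0.035, 0.302]
force: [-0.0, -0.5, -4.1]
opening: 38.8
tcp [531.1 139.6 137.6] rot [-3.122  0.035  0.302] F [-0.  -0.5 -4.1] open 38.8 t 21.52
need x 35.8 y -32.8 z 17.6 turn 0.032
```

```bash
python3 -m pendant '[12,-12,0,0.02,14,-12,0,0.01,8,-6,5,0,2,-2,5,0,0,0,5,0,0,0,0,0]'
python3 -c "
from h import *
go(555.5,181.5,80,0.27)
c=robot.camera('wrist');cv2.imwrite('pics/w13.png',c['image'][:,:,::-1])"
```

```text
time_s: 22.28
tcp_pos: [556.8, 178.7, 118.4]
tcp_rot: [-3.124, 0.04, 0.276]
force: [-0.0, 0.3, -3.6]
opening: 39.2
tcp [556.8 178.7 118.4] rot [-3.124  0.04   0.276] F [-0.   0.3 -3.6] open 39.2 t 22.27
need x -0.4 y -3.1 z 38.4 turn 0.006
```

View pics/w13.png

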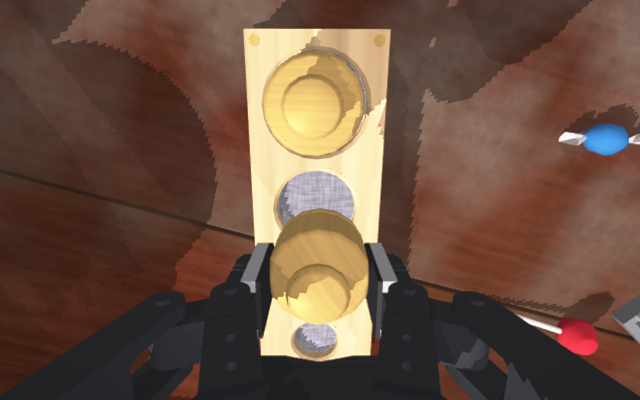

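```bash
python3 -c "
from w import *
c=robot.camera('wrist')
ex=np.array([.964,.267])
q=ray(c,316,170.5,30); print((q[:2]-25*ex).round(1), np.linalg.norm(ray(c,277,202,30)-ray(c,355,202,30)))
q=ray(c,320,209,118.4-33); print('weight base ctr',(q[:2]-21*ex).round(1))
go(557,181.5,80,0.27)"
```

```text
[556.  181.9] 48.791404724186165
weight base ctr [555.6 178.5]
tcp [557.1 178.8 119.1] rot [-3.124  0.039  0.276] F [ 0.5  0.  -3.7] open 39.5 t 22.38
need x 0.6 y -2.6 z 39.1 turn 0.006
```

```bash
python3 -m pendant '[1.3,-2.1,0,0.006,1.2,0,15,0,1.2,0,15,0,0,0,13,0,0,0,8,0,0,0,0,0]'
python3 -c "
from h import *
go(557.3,181.3,55.3,0.27)"
```

```text
time_s: 23.12
tcp_pos: [557.5, 181.8, 63.7]
tcp_rot: [-3.125, 0.04, 0.269]
force: [0.3, -0.0, -3.2]
opening: 38.8
tcp [557.5 181.8  63.7] rot [-3.125  0.04   0.269] F [ 0.3 -0.  -3.2] open 38.8 t 23.12
need x -0.3 y 0.4 z 8.4 turn -0.001
```

```bash
python3 -m pendant '[0,0.3,3,0,0,0,2,0,0,0,0,0]'; python3 -m pendant '[0,0,1.5,0,0,0,0,0]'; python3 -m pendant '[0,0,1,0,0,0,0,0]';python3 -m pendant '[0,0,1,0,0,0,0,0]'
```

```text
time_s: 23.5
tcp_pos: [557.9, 181.7, 59.2]
tcp_rot: [-3.125, 0.039, 0.269]
force: [-0.4, -0.4, -4.7]
opening: 39.2
time_s: 23.75
tcp_pos: [558.1, 181.8, 58.1]
tcp_rot: [-3.125, 0.038, 0.269]
force: [0.1, 1.1, -4.7]
opening: 39.1
time_s: 24.0
tcp_pos: [558.2, 181.8, 57.2]
tcp_rot: [-3.125, 0.038, 0.269]
force: [0.3, -0.8, -4.8]
opening: 39.6
time_s: 24.25
tcp_pos: [558.1, 181.8, 56.1]
tcp_rot: [-3.125, 0.038, 0.269]
force: [-0.1, -0.4, -3.2]
opening: 39.2
```

```bash
python3 -m pendant '[0,0,1,0,0,0,0,0]'; python3 -m pendant '[0,0,1,0,0,0,0,0]'; python3 -m pendant '[0,0,2,0,0,0,0,0]';python3 -m pendant '[0,0,2,0,0,0,0.5,0]'
python3 -c "
from h import *
c=robot.camera('scene');cv2.imwrite('pics/s14.png',cv2.resize(c['image'][150:310,180:380],None,fx=4,fy=3.5)[:,:,::-1])"
```

```text
time_s: 24.5
tcp_pos: [558.1, 181.9, 55.7]
tcp_rot: [-3.125, 0.038, 0.269]
force: [0.1, -0.6, -2.0]
opening: 39.0
time_s: 24.75
tcp_pos: [558.1, 181.9, 55.7]
tcp_rot: [-3.126, 0.038, 0.269]
force: [-0.4, -0.5, -1.4]
opening: 39.1
time_s: 25.0
tcp_pos: [558.2, 181.9, 55.8]
tcp_rot: [-3.127, 0.037, 0.269]
force: [-0.2, -1.0, -3.1]
opening: 39.0
time_s: 25.25
tcp_pos: [558.1, 182.0, 55.5]
tcp_rot: [-3.128, 0.037, 0.269]
force: [-3.7, -1.5, 4.9]
opening: 39.5
```

View pics/s14.png

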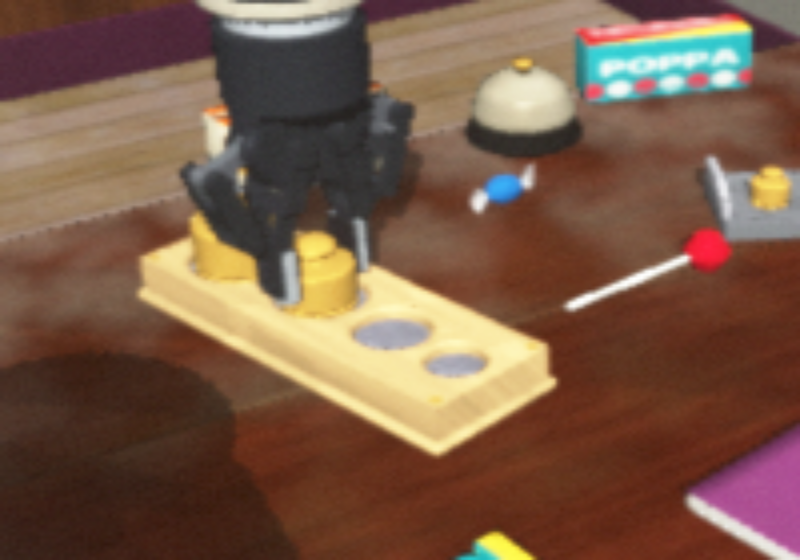

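L is seated: the floor contact height matches the expected 55.3 mm and the reaction force is positive. Releasing it.

```bash
python3 -m pendant '[0,0,0,0,0,0,0,0,0,0,0,0,0,0,0,0]' 0.2; python3 -m pendant '[0,0,-10,0,0,0,-20,0,0,0,-30,0,0,0,-40,0,0,0,-20,0,0,0,0,0]'
python3 -c "
from h import *
go(482,-236,150,1.11)
c=robot.camera('wrist');cv2.imwrite('pics/w15.png',c['image'][:,:,::-1])"
```

```text
time_s: 25.8
tcp_pos: [558.8, 182.4, 55.1]
tcp_rot: [-3.127, 0.036, 0.269]
force: [0.6, -0.8, -0.1]
opening: 50.9
time_s: 26.55
tcp_pos: [564.4, 182.7, 185.5]
tcp_rot: [-3.127, 0.031, 0.27]
force: [-0.7, 0.5, -0.1]
opening: 51.1
tcp [564.4 182.7 185.5] rot [-3.127  0.031  0.27 ] F [-0.7  0.5 -0.1] open 51.1 t 26.55
need x -191.0 y 381.6 z 35.5 turn -0.84
```

View pics/w15.png

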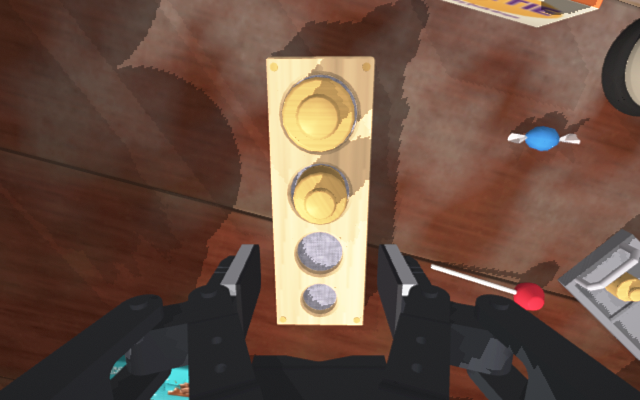

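XL and L both stand in their sockets, at (319,113) and (320,193). The M and S sockets are free at (320,255) and (320,299). Next is M.

```bash
python3 -c "
from w import *
c=robot.camera('wrist')
for n,u,v in(('M',320,255),('S',320,299)): print(n,ray(c,u,v,28).round(1))
for x in (43,88.5): print(np.array([543.9+.5,178.5])+x*np.array([-.9638,-.2668]))"
python3 -m pendant '[0,0,0,-0.12,0,0,0,-0.12,0,0,0,-0.12,0,0,0,-0.12,0,0,0,-0.12,0,0,0,-0.12,0,0,0,-0.11,0,0,0,0]' 1
python3 -m pendant '[-20,6,2,0,-35,10,2,0,-35,10,2,0,-35,10,2,0,-35,10,2,0,-35,10,2,0,-35,10,2,0,-35,10,2,0,-35,10,2,0,-35,10,2,0]'
python3 -c "
from h import *
go(483,-233,105,1.11)"
```

```text
M [501.4 166.4  28. ]
S [458.9 154.6  28. ]
[502.9566 167.0276]
[459.1037 154.8882]
time_s: 27.65
tcp_pos: [558.0, 180.4, 173.2]
tcp_rot: [-3.093, 0.021, 1.127]
force: [0.2, 0.4, 0.3]
opening: 85.4
time_s: 28.9
tcp_pos: [489.7, -169.5, 149.1]
tcp_rot: [-3.085, 0.023, 1.103]
force: [0.7, 0.1, -0.1]
opening: 85.6
tcp [ 489.7 -169.5  149.1] rot [-3.085  0.023  1.103] F [ 0.7  0.1 -0.1] open 85.6 t 28.9
need x -59.7 y 22.6 z 44.1 turn -0.007
```

```bash
cat >> h.py <<'E'
def tilt():
    from scipy.spatial.transform import Rotation as R
    s=robot.get_state(); z=R.from_euler('xyz',s["tcp_rot"]).as_matrix()[:,2]; print("toolz world xy",z[:2].round(4),"joints",s["joint_pos"].round(3),"z",s["tcp_pos"][2].round(1))
E
python3 -c "
from h import *
tilt()"
python3 -m pendant '[0,0,0,0,0,0,0,0,0,0,0,0,0,0,0,0]'
python3 -c "
from h import *
tilt()"
python3 -m pendant '[0,0,0,0.18,0,0,0,0.18]'
python3 -c "
from h import *
tilt()"
python3 -m pendant '[0,0,-20,0,0,0,-20,0,0,0,0,0]'
python3 -c "
from h import *
tilt()"
```

```text
toolz world xy [-0.0613  0.0051] joints [ 0.784  0.248 -0.615  1.84   0.161  1.165 -0.357] z 149.1
time_s: 29.4
tcp_pos: [488.6, -169.9, 147.8]
tcp_rot: [-3.082, 0.024, 1.096]
force: [0.4, 0.4, 0.5]
opening: 85.8
toolz world xy [-0.0634  0.0062] joints [ 0.784  0.249 -0.613  1.841  0.161  1.164 -0.363] z 147.8
time_s: 29.65
tcp_pos: [489.0, -168.4, 147.9]
tcp_rot: [-3.095, 0.043, 0.729]
force: [-0.2, 0.3, 0.0]
opening: 85.4
toolz world xy [-0.0631  0.0065] joints [ 0.742  0.241 -0.567  1.843  0.146  1.162 -0.722] z 147.9
time_s: 30.02
tcp_pos: [492.0, -166.3, 188.6]
tcp_rot: [-3.094, 0.043, 0.729]
force: [0.4, -0.1, -0.9]
opening: 85.3
toolz world xy [-0.0634  0.0068] joints [ 0.747  0.205 -0.573  1.793  0.122  1.242 -0.707] z 188.6
```

```bash
python3 -m pendant '[0,0,0,0.188,0,0,0,0.188]'
python3 -c "
from h import *
go(489,-223,105,0.35);tilt()"
```

```text
time_s: 30.28
tcp_pos: [491.7, -165.4, 187.2]
tcp_rot: [-3.113, 0.058, 0.348]
force: [-0.5, 0.5, 0.3]
opening: 85.4
tcp [ 491.7 -165.4  187.2] rot [-3.113  0.058  0.348] F [-0.5  0.5  0.3] open 85.4 t 30.27
need x -22.2 y 53.3 z 82.2 turn -0.002
toolz world xy [-0.0643  0.0071] joints [ 0.71   0.201 -0.533  1.797  0.112  1.238 -1.081] z 187.2
```

```bash
python3 -m pendant '[-9,28,40,0,-8,27,40,0,0,0,0,0]'
python3 -c "
from h import *
go(489,-223,41,0.35);tilt()
c=robot.camera('wrist');cv2.imwrite('pics/w16.png',c['image'][:,:,::-1])"
```

```text
time_s: 30.65
tcp_pos: [489.2, -221.9, 103.1]
tcp_rot: [-3.113, 0.058, 0.347]
force: [0.7, -0.3, -0.3]
opening: 85.7
tcp [ 489.2 -221.9  103.1] rot [-3.113  0.058  0.347] F [ 0.7 -0.3 -0.3] open 85.7 t 30.65
need x -0.5 y 1.0 z 62.1 turn -0.003
toolz world xy [-0.0644  0.0072] joints [ 0.748  0.321 -0.483  1.841  0.179  1.086 -1.032] z 103.1
```

View pics/w16.png

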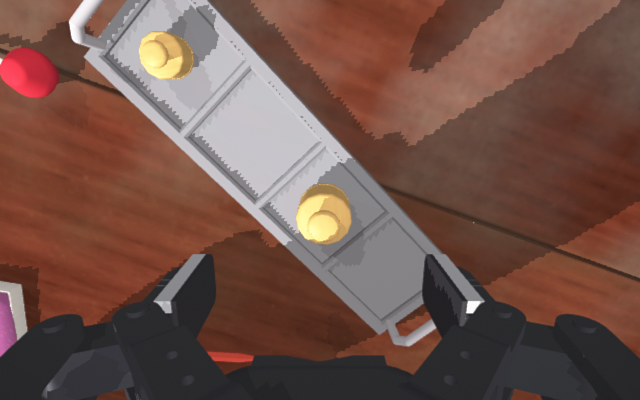

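```bash
python3 -c "
from w import *
c=robot.camera('wrist')
b=max(brass(c,(175,250,290,360)),key=cv2.contourArea); x,y,w,h=cv2.boundingRect(b);print(x,y,w,h)
print(ray(c,x+w/2,y+h/2,8+15).round(1),ray(c,x+w/2,y+h-w/2*.96,31).round(1))
go(489,-223,41,0.35)"
```

```text
297 185 56 61
[ 488.3 -223.2   23. ] [ 489.1 -222.9   31. ]
tcp [ 491.6 -220.1  106.3] rot [-3.115  0.054  0.35 ] F [0.8 1.1 1.2] open 85.4 t 30.75
need x -3.4 y 1.9 z 65.3 turn 0.0
```

```bash
python3 -m pendant '[0.5,2,25,0,0.3,2,25,0,0,0,13,0,0,0,0,0]' 0.4
python3 -c "
from h import *
go(489.5,-223,41,0.35);tilt()"
```

```text
time_s: 31.25
tcp_pos: [494.6, -219.7, 46.9]
tcp_rot: [-3.12, 0.047, 0.355]
force: [-0.6, -0.7, 0.4]
opening: 60.1
tcp [ 494.6 -219.7   46.9] rot [-3.12   0.047  0.355] F [-0.6 -0.7  0.4] open 60.1 t 31.25
need x -5.9 y 1.3 z 5.9 turn 0.005
toolz world xy [-0.0517  0.0036] joints [ 0.726  0.393 -0.47   1.882  0.226  0.969 -1.067] z 46.9
```

```bash
python3 -m pendant '[-5.5,1.3,5,0,0,0,0,0]'
python3 -c "
from h import *
go(489.5,-223,41,0.35);tilt()"
```

```text
time_s: 31.5
tcp_pos: [490.5, -223.0, 43.7]
tcp_rot: [-3.122, 0.045, 0.356]
force: [0.3, -0.6, 0.3]
opening: 60.1
tcp [ 490.5 -223.    43.7] rot [-3.122  0.045  0.356] F [ 0.3 -0.6  0.3] open 60.1 t 31.5
need x -0.9 y -0.3 z 2.7 turn 0.006
toolz world xy [-0.0494  0.0024] joints [ 0.734  0.391 -0.468  1.892  0.227  0.957 -1.06 ] z 43.7
```

```bash
python3 -m pendant '[-0.8,0,3.5,0,0,0,0,0]'
python3 -m pendant '[0,0,0,0,0,0,0,0,0,0,0,0,0,0,0,0,0,0,0,0]' -1
python3 -c "
from h import *
go(489.5,-223,41,0.35);tilt()"
```

```text
time_s: 31.75
tcp_pos: [489.9, -223.6, 40.8]
tcp_rot: [-3.123, 0.045, 0.355]
force: [-0.8, 0.4, -0.2]
opening: 59.6
time_s: 32.38
tcp_pos: [490.2, -223.7, 41.3]
tcp_rot: [-3.124, 0.044, 0.355]
force: [-0.0, -1.1, 1.4]
opening: 29.9
tcp [ 490.2 -223.7   41.3] rot [-3.124  0.044  0.355] F [-0.  -1.1  1.4] open 29.9 t 32.38
need x -0.4 y -0.8 z 0.3 turn 0.005
toolz world xy [-0.0479  0.0015] joints [ 0.734  0.394 -0.467  1.895  0.229  0.951 -1.061] z 41.3
```

```bash
python3 -m pendant '[0,0,-4,0,0,0,-8,0,0,0,-20,0,0,0,-35,0,0,0,-35,0,0,0,-5,0]'
python3 -m pendant '[8,-20,0,0,16,-40,0,0,16,-45,0,0.04,16,-45,0,0.03,16,-45,0,0.01,16,-45,0,0,16,-45,0,0,14,-40,0,0,8,-20,0,0,0,0,0,0]'
python3 -c "
from h import *
go(502.5,166.8,110,0.27);tilt()"
```

```text
time_s: 33.12
tcp_pos: [494.7, -223.2, 151.8]
tcp_rot: [-3.122, 0.045, 0.356]
force: [-0.3, 0.3, -3.4]
opening: 29.9
time_s: 34.38
tcp_pos: [500.0, 165.1, 141.3]
tcp_rot: [-3.118, 0.061, 0.281]
force: [-0.1, -0.6, -2.3]
opening: 29.9
tcp [500.  165.1 141.3] rot [-3.118  0.061  0.281] F [-0.1 -0.6 -2.3] open 29.9 t 34.38
need x 2.9 y -0.9 z 31.3 turn 0.011
toolz world xy [-0.0653  0.0058] joints [ 0.248  0.298 -0.73   1.823  0.178  1.156 -1.834] z 141.3
```

```bash
python3 -m pendant '[3,0,15,0.01,3,0,20,0,0,0,10,0,0,0,0,0]'
python3 -c "
from h import *
go(502.5,166.8,55.3,0.27);tilt()
c=robot.camera('wrist');cv2.imwrite('pics/w17.png',c['image'][:,:,::-1])
c=robot.camera('scene');cv2.imwrite('pics/s17.png',cv2.resize(c['image'][150:310,180:380],None,fx=4,fy=3.5)[:,:,::-1])"
```

```text
time_s: 34.88
tcp_pos: [501.0, 164.0, 90.1]
tcp_rot: [-3.12, 0.066, 0.267]
force: [0.1, -0.0, -2.7]
opening: 29.9
tcp [501.  164.   90.1] rot [-3.12   0.066  0.267] F [ 0.1 -0.  -2.7] open 29.9 t 34.88
need x 2.2 y -2.3 z 34.8 turn -0.003
toolz world xy [-0.0698  0.0036] joints [ 0.221  0.366 -0.707  1.864  0.229  1.068 -1.882] z 90.1
```

View pics/w17.png

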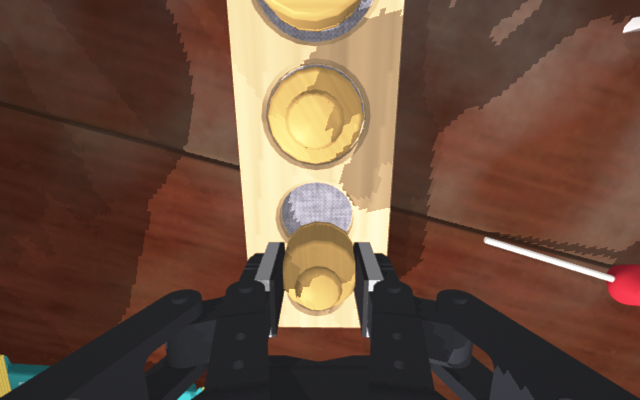

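View pics/s17.png

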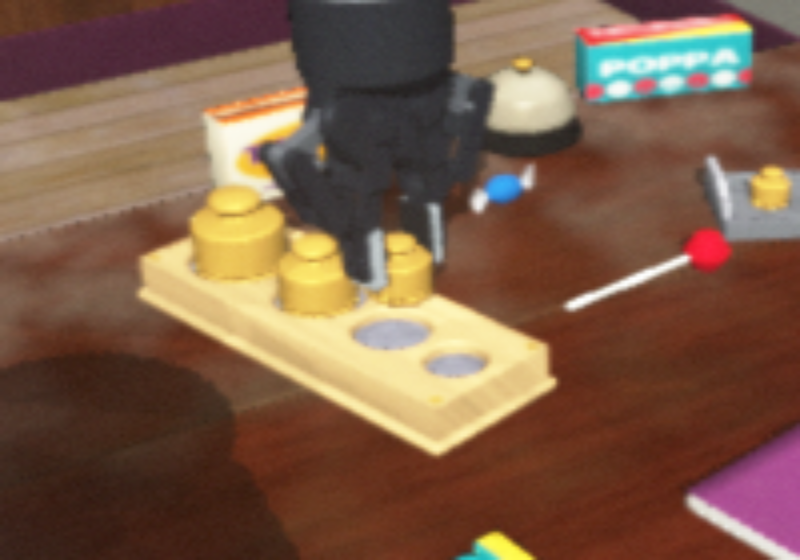

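```bash
python3 -c "
from w import *
c=robot.camera('wrist')
ex=np.array([.964,.267])
q=ray(c,316.5,180,30); print('rim',(q[:2]-20.5*ex).round(1), np.linalg.norm(ray(c,279,213,30)-ray(c,354,213,30)))
s=robot.get_state();q=ray(c,319.5,222.5,s['tcp_pos'][2]-33.3); print('base',(q[:2]-16.5*ex).round(1))
go(502.5,166.8,55.3,0.27);tilt()"
```

```text
rim [505.2 167.9] 41.06054577160042
base [497.7 163.7]
tcp [501.9 164.6  91.7] rot [-3.12   0.064  0.267] F [ 0.4 -0.2 -1.5] open 30.0 t 35.02
need x 1.1 y -2.0 z 36.4 turn -0.003
toolz world xy [-0.0673  0.0042] joints [ 0.221  0.364 -0.708  1.862  0.229  1.069 -1.882] z 91.7
```

```bash
python3 -m pendant '[4,-0.5,5,0,2.5,0,15,0,0,0,0,0]'
python3 -c "
from h import *
go(504,167.8,55.3,0.27);tilt()
c=robot.camera('wrist');cv2.imwrite('pics/w18.png',c['image'][:,:,::-1])
c=robot.camera('scene');cv2.imwrite('pics/s18.png',cv2.resize(c['image'][190:290,220:345],None,fx=6.4,fy=6)[:,:,::-1])"
```

```text
time_s: 35.4
tcp_pos: [507.9, 167.0, 70.8]
tcp_rot: [-3.12, 0.062, 0.267]
force: [0.5, -0.3, -2.3]
opening: 30.0
tcp [507.9 167.   70.8] rot [-3.12   0.062  0.267] F [ 0.5 -0.3 -2.3] open 30.0 t 35.4
need x -3.5 y -1.7 z 15.5 turn -0.003
toolz world xy [-0.0653  0.0044] joints [ 0.203  0.402 -0.695  1.864  0.257  1.034 -1.903] z 70.8
```

View pics/w18.png

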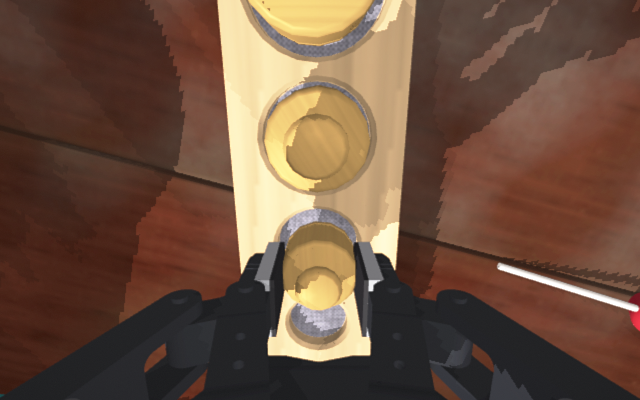

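View pics/s18.png

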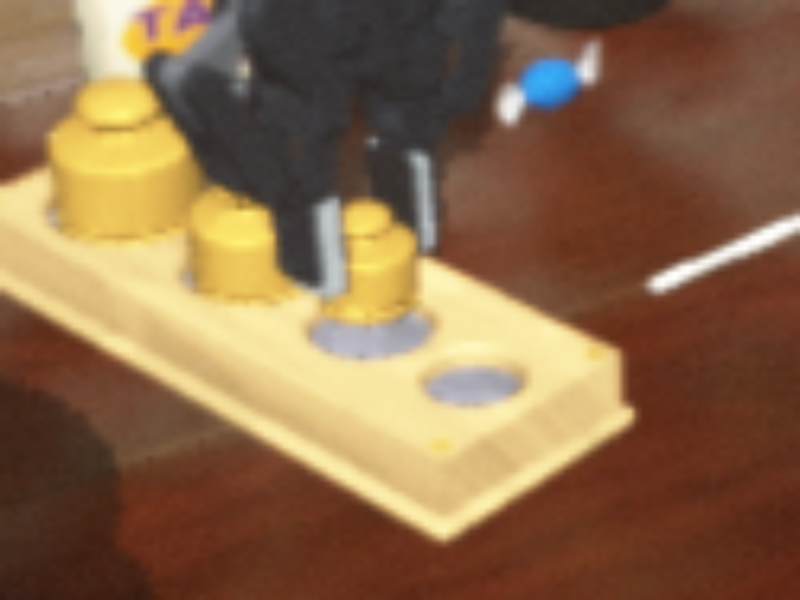

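```bash
python3 -c "
from w import *
c=robot.camera('wrist')
ex=np.array([.964,.267])
q=ray(c,317,208.5,30); print('rim',(q[:2]-20.5*ex).round(1))
s=robot.get_state();q=ray(c,319.5,223,s['tcp_pos'][2]-33.3); print('base',(q[:2]-16.5*ex).round(1))
c=robot.camera('scene'); q=ray(c,220+372/6.4,190+318/6,s['tcp_pos'][2]-33.3); print('scene base near-pt',q.round(1))
for u,v,z in((372,335,24),(473,385,24)): print(ray(c,220+u/6.4,190+v/6,z).round(1))
go(504,167.8,55.3,0.27);tilt()"
```

```text
rim [503.8 167.9]
base [504.3 166.6]
scene base near-pt [493.4 170.3  38.9]
[503.8 165.6  24. ]
[461.3 152.7  24. ]
tcp [508.7 167.4  72.4] rot [-3.12   0.059  0.267] F [-0.6  0.6 -2.3] open 30.2 t 35.6
need x -4.4 y -1.6 z 17.1 turn -0.003
toolz world xy [-0.063   0.0049] joints [ 0.203  0.4   -0.695  1.863  0.257  1.035 -1.903] z 72.4
```

```bash
python3 -m pendant '[-1.3,-1.2,6,0,0,0,4,0,0,0,0,0]'; python3 -m pendant '[0,0,2,0,0,0,0,0]'
python3 -c "
from h import *
go(505,167.8,55.3,0.27);tilt()"
```

```text
time_s: 35.98
tcp_pos: [506.4, 168.3, 62.2]
tcp_rot: [-3.12, 0.059, 0.267]
force: [0.9, -0.2, -1.5]
opening: 30.4
time_s: 36.22
tcp_pos: [506.3, 168.3, 60.1]
tcp_rot: [-3.12, 0.059, 0.267]
force: [-0.4, 0.5, -0.8]
opening: 30.0
tcp [506.3 168.3  60.1] rot [-3.12   0.059  0.267] F [-0.4  0.5 -0.8] open 30.0 t 36.23
need x -1.4 y 0.2 z 4.8 turn -0.003
toolz world xy [-0.0623  0.0049] joints [ 0.196  0.413 -0.69   1.877  0.269  1.011 -1.915] z 60.1
```

```bash
python3 -m pendant '[-0.5,0.8,1.5,0,0,0,0,0]'; python3 -m pendant '[0,0,1.5,0,0,0,0,0]';python3 -m pendant '[0,0,1,0,0,0,0,0]';python3 -m pendant '[0,0,1.5,0,0,0,0,0]';python3 -m pendant '[0,0,2,0,0,0,0,0]'
```

```text
time_s: 36.48
tcp_pos: [506.0, 167.4, 58.6]
tcp_rot: [-3.121, 0.059, 0.267]
force: [-0.3, 0.4, -1.3]
opening: 30.2
time_s: 36.72
tcp_pos: [506.0, 167.4, 57.1]
tcp_rot: [-3.121, 0.059, 0.267]
force: [-0.9, 0.2, -1.9]
opening: 30.1
time_s: 36.98
tcp_pos: [505.9, 167.4, 56.0]
tcp_rot: [-3.121, 0.058, 0.267]
force: [0.3, -0.5, -1.7]
opening: 30.4
time_s: 37.22
tcp_pos: [506.0, 167.5, 55.5]
tcp_rot: [-3.121, 0.058, 0.267]
force: [0.2, -0.9, -1.8]
opening: 30.3
time_s: 37.48
tcp_pos: [506.2, 167.6, 55.6]
tcp_rot: [-3.122, 0.058, 0.267]
force: [-0.6, 0.4, -2.7]
opening: 30.1
```

```bash
python3 -m pendant '[0,0,2.5,0,0,0,0.5,0]';python3 -m pendant '[0,0,3,0,0,0,1,0]'; python3 -c "
from h import *
c=robot.camera('scene');cv2.imwrite('pics/s19.png',cv2.resize(c['image'][190:290,220:345],None,fx=6.4,fy=6)[:,:,::-1])"
```

```text
time_s: 37.72
tcp_pos: [506.2, 167.7, 55.4]
tcp_rot: [-3.124, 0.058, 0.266]
force: [-3.0, -1.3, 3.8]
opening: 29.8
time_s: 37.98
tcp_pos: [506.2, 167.9, 55.3]
tcp_rot: [-3.127, 0.058, 0.266]
force: [-5.2, -1.3, 8.0]
opening: 29.7
```

View pics/s19.png

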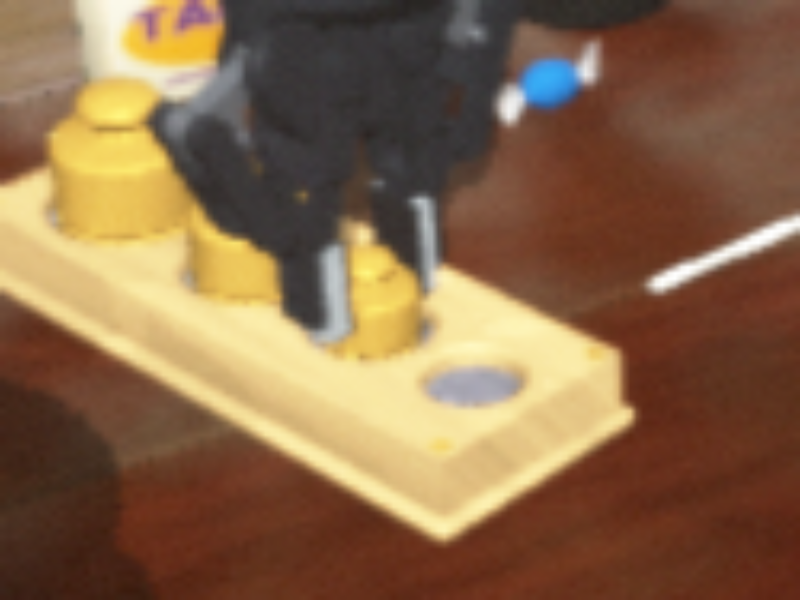

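```bash
python3 -m pendant '[0,0,0,0,0,0,0,0,0,0,0,0,0,0,0,0]' 0.05; python3 -m pendant '[0,0,-10,0,0,0,-20,0,0,0,-35,0,0,0,-45,0,0,0,-10,0]'
python3 -c "
from h import *
go(537,-117,150,0.73);tilt()
c=robot.camera('wrist');cv2.imwrite('pics/w19.png',c['image'][:,:,::-1])"
```

```text
time_s: 38.52
tcp_pos: [506.6, 168.0, 54.9]
tcp_rot: [-3.127, 0.057, 0.266]
force: [-0.2, -0.2, -0.0]
opening: 45.1
time_s: 39.15
tcp_pos: [514.0, 168.7, 182.6]
tcp_rot: [-3.126, 0.056, 0.267]
force: [0.5, -0.3, -0.3]
opening: 44.5
tcp [514.  168.7 182.6] rot [-3.126  0.056  0.267] F [ 0.5 -0.3 -0.3] open 44.5 t 39.15
need x -53.3 y 281.7 z 32.6 turn -0.463
toolz world xy [-0.0581  0.0004] joints [ 0.244  0.281 -0.733  1.749  0.169  1.238 -1.838] z 182.6
```

View pics/w19.png

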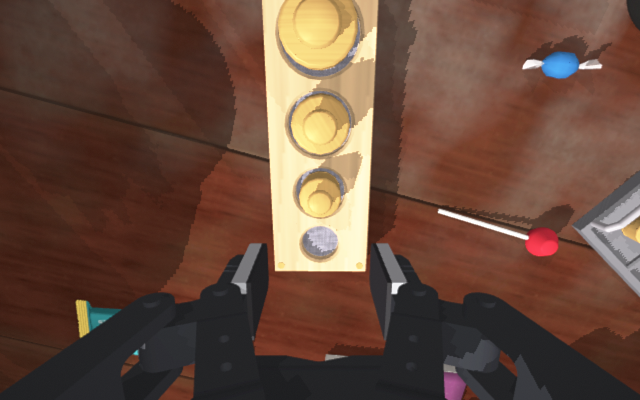

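M is seated at (321,195). The S socket is free at (319,242). Last one is S, with a skewed yaw to clear both the hoop and M.

```bash
python3 -m pendant '[0,0,0,-0.18,0,0,0,-0.18,0,0,0,-0.17]'
python3 -c "
from h import *
go(532,-122,120,0.8);tilt()"
```

```text
time_s: 39.58
tcp_pos: [513.2, 168.3, 182.7]
tcp_rot: [-3.1, 0.041, 0.813]
force: [0.4, -1.0, 0.4]
opening: 44.7
tcp [513.2 168.3 182.7] rot [-3.1    0.041  0.813] F [ 0.4 -1.   0.4] open 44.7 t 39.58
need x -197.9 y 213.2 z 62.7 turn 0.013
toolz world xy [-0.0584 -0.0009] joints [ 0.31   0.299 -0.815  1.748  0.2    1.245 -1.317] z 182.7
```

```bash
python3 -m pendant '[-15,17,0,0,-34,36,0,0,-34,36,5,0,-34,36,5,0,-34,36,10,0,-30,34,10,0,-15,17,10,0,0,0,10,0,0,0,0,0]'
python3 -c "
from h import *
go(543,-112,70,0.8);tilt()
c=robot.camera('wrist');cv2.imwrite('pics/w20.png',c['image'][:,:,::-1])"
```

```text
time_s: 40.7
tcp_pos: [527.3, -125.0, 126.8]
tcp_rot: [-3.093, 0.043, 0.821]
force: [0.0, 1.7, 0.1]
opening: 44.6
tcp [ 527.3 -125.   126.8] rot [-3.093  0.043  0.821] F [0.  1.7 0.1] open 44.6 t 40.7
need x 20.2 y 2.6 z 56.8 turn 0.021
toolz world xy [-0.0644  0.0019] joints [ 0.698  0.333 -0.65   1.801  0.222  1.147 -0.781] z 126.8
```

View pics/w20.png

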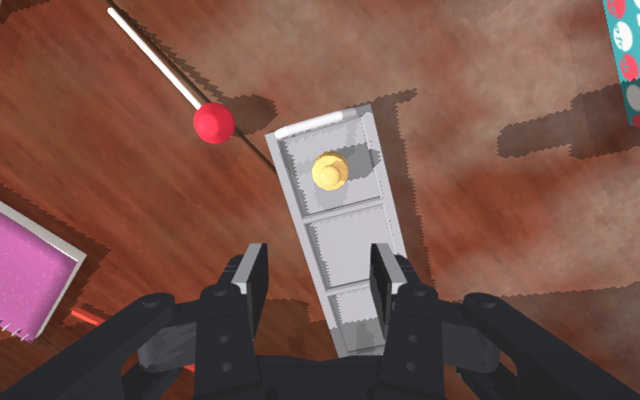

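```bash
python3 -c "
from w import *
c=robot.camera('wrist');print(ray(c,330,171.5,8+11).round(1)); print('hoop',[ray(c,u,v,37).round(1)[:2] for u,v in((280,135),(362,112))])
go(544,-111.5,70,0.8)"
python3 -m pendant '[12,2,15,0.01,10,1,25,0,2,0,17,0,0,0,0,0]'
python3 -c "
from w import *
c=robot.camera('wrist');cv2.imwrite('pics/w21.png',c['image'][:,:,::-1])
go(544,-112,39,0.8);tilt()"
```

```text
[ 542.9 -112.4   19. ]
hoop [array([539. , -72.9]), array([583.4, -95.9])]
tcp [ 528.  -125.   127.8] rot [-3.095  0.042  0.822] F [ 0.5  0.  -0.2] open 44.9 t 40.8
need x 20.8 y 2.5 z 57.8 turn 0.022
time_s: 41.3
tcp_pos: [545.3, -104.5, 70.9]
tcp_rot: [-3.098, 0.04, 0.818]
force: [0.5, 0.8, 0.5]
opening: 45.3
tcp [ 545.8 -104.6   71.7] rot [-3.099  0.039  0.818] F [-0.2  0.7 -0.6] open 45.1 t 41.35
need x -6.6 y 3.7 z 32.7 turn 0.018
toolz world xy [-0.0574  0.0003] joints [ 0.631  0.424 -0.634  1.818  0.286  1.052 -0.873] z 71.7
```

View pics/w21.png

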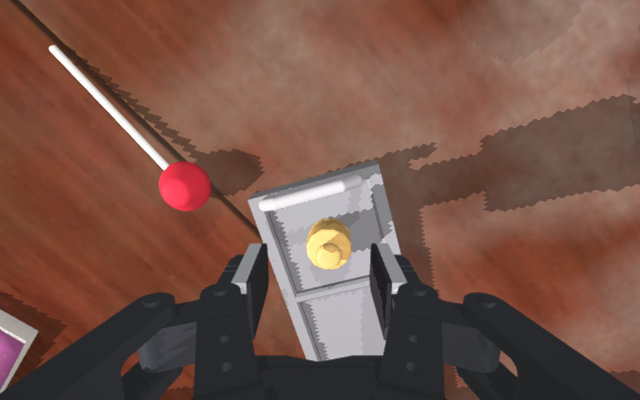

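```bash
python3 -m pendant '[-5.4,5,3,0,0,0,12,0,0,0,12,0,0,0,0,0]'
python3 -c "
from w import *
go(544,-112,38.5,0.8);tilt()
c=robot.camera('wrist');cv2.imwrite('pics/w22.png',c['image'][:,:,::-1])
c=robot.camera('scene');cv2.imwrite('pics/s22.png',cv2.resize(c['image'][150:250,310:435],None,fx=6.4,fy=6)[:,:,::-1])"
```

```text
time_s: 41.85
tcp_pos: [544.6, -113.8, 44.7]
tcp_rot: [-3.102, 0.039, 0.816]
force: [0.7, -0.0, 0.1]
opening: 44.9
tcp [ 544.6 -113.8   44.7] rot [-3.102  0.039  0.816] F [ 0.7 -0.   0.1] open 44.9 t 41.85
need x 0.9 y -1.7 z 6.2 turn 0.016
toolz world xy [-0.0553 -0.0011] joints [ 0.63   0.458 -0.617  1.836  0.313  1.003 -0.878] z 44.7
```

View pics/w22.png

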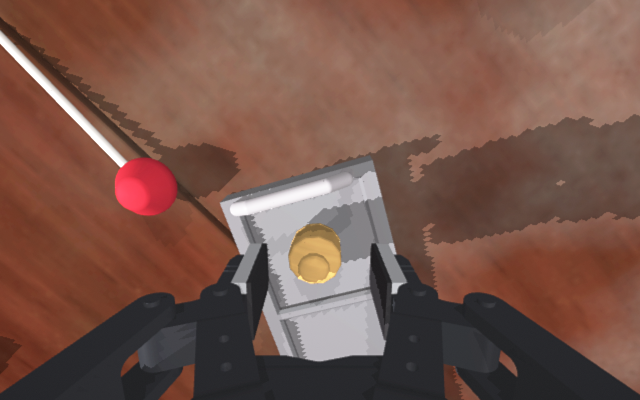

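View pics/s22.png

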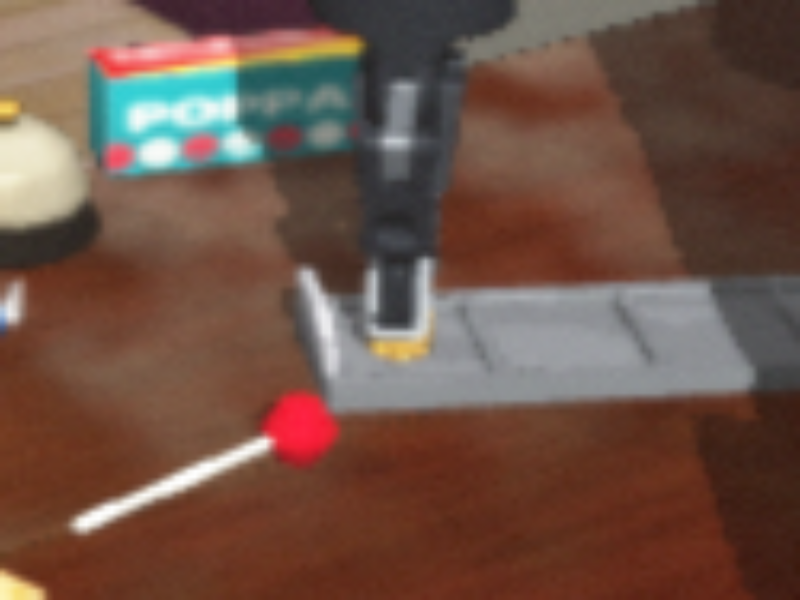

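```bash
python3 -m pendant '[0.5,-1.2,5,0,0,0,1,0,0,0,0,0]'
python3 -c "
from w import *
go(544,-112,38.5,0.8);tilt()"
```

```text
time_s: 42.32
tcp_pos: [544.9, -112.2, 39.8]
tcp_rot: [-3.104, 0.037, 0.817]
force: [-0.3, 0.0, 0.1]
opening: 45.1
tcp [ 544.9 -112.2   39.8] rot [-3.104  0.037  0.817] F [-0.3  0.   0.1] open 45.1 t 42.33
need x -0.5 y -0.8 z 1.3 turn 0.017
toolz world xy [-0.053  -0.0014] joints [ 0.626  0.463 -0.615  1.841  0.318  0.992 -0.885] z 39.8
```

```bash
python3 -m pendant '[-0.5,-0.6,1.5,0,0,0,0,0]'
python3 -m pendant '[0,0,0,0,0,0,0,0,0,0,0,0,0,0,0,0,0,0,0,0]' -1
python3 -c "
from h import *
go(544,-112,38.5,0.8);tilt()
c=robot.camera('wrist');cv2.imwrite('pics/w23.png',c['image'][:,:,::-1])
c=robot.camera('scene');cv2.imwrite('pics/s23.png',cv2.resize(c['image'][150:250,310:435],None,fx=6.4,fy=6)[:,:,::-1])"
```

```text
time_s: 42.58
tcp_pos: [544.1, -112.1, 38.4]
tcp_rot: [-3.104, 0.037, 0.817]
force: [0.1, 0.2, -0.9]
opening: 44.7
time_s: 43.2
tcp_pos: [544.2, -112.2, 38.9]
tcp_rot: [-3.105, 0.037, 0.817]
force: [-0.7, -0.6, 1.7]
opening: 20.4
tcp [ 544.2 -112.2   38.9] rot [-3.105  0.037  0.817] F [-0.7 -0.6  1.7] open 20.4 t 43.2
need x -0.0 y -0.3 z 0.4 turn 0.017
toolz world xy [-0.0524 -0.0017] joints [ 0.626  0.463 -0.615  1.844  0.319  0.989 -0.886] z 38.9
```

View pics/w23.png

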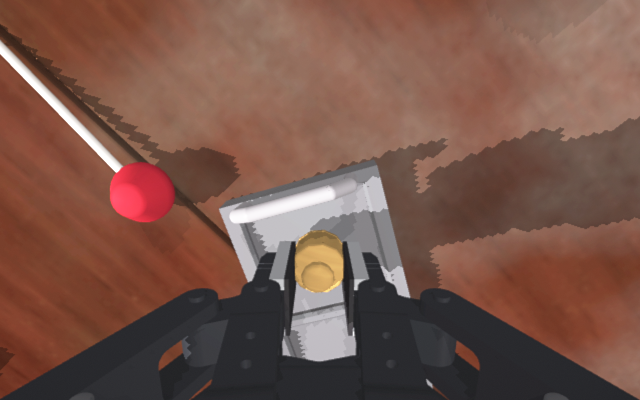

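View pics/s23.png

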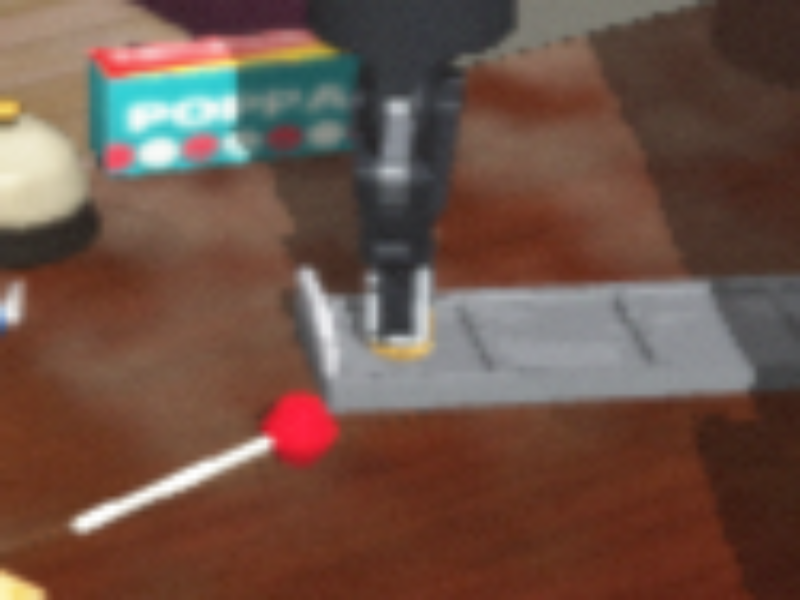

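```bash
python3 -m pendant '[0,0,-4,0,0,0,-8,0,0,0,-20,0,0,0,-30,0,0,0,-30,0,0,0,-5,0]'
python3 -c "
from h import *
go(460,154.8,115,0.55);tilt()
c=robot.camera('wrist');cv2.imwrite('pics/w24.png',c['image'][:,:,::-1])"
```

```text
time_s: 44.05
tcp_pos: [550.1, -111.6, 142.9]
tcp_rot: [-3.106, 0.036, 0.818]
force: [-0.5, -0.7, -0.3]
opening: 21.1
tcp [ 550.1 -111.6  142.9] rot [-3.106  0.036  0.818] F [-0.5 -0.7 -0.3] open 21.1 t 44.05
need x 132.7 y -247.9 z 27.9 turn 0.268
toolz world xy [-0.0507 -0.0018] joints [ 0.665  0.346 -0.658  1.75   0.231  1.175 -0.818] z 142.9
```

View pics/w24.png

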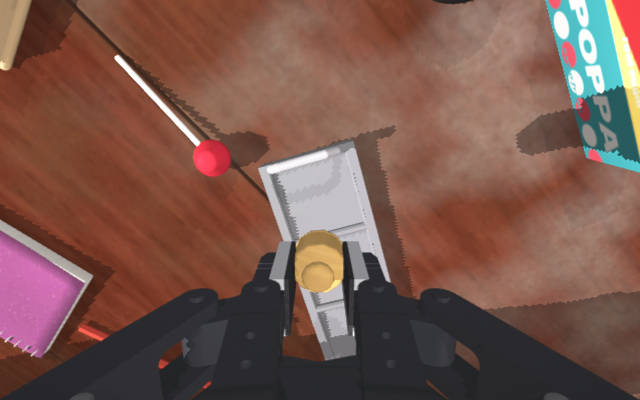

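```bash
python3 -m pendant '[0,0,0,0.14,0,0,0,0.128,4,-20,0,0,9,-38,0,0,9,-40,0,0,9,-40,0,0,9,-40,0,0,9,-40,0,0,8,-36,0,0,4,-18,0,0]'
python3 -c "
from h import *
go(460,154.8,100,0.55);tilt()"
```

```text
time_s: 45.35
tcp_pos: [447.3, 166.6, 142.3]
tcp_rot: [-3.111, 0.052, 0.569]
force: [1.2, -0.2, -0.8]
opening: 20.0
tcp [447.3 166.6 142.3] rot [-3.111  0.052  0.569] F [ 1.2 -0.2 -0.8] open 20.0 t 45.35
need x 4.4 y 16.8 z 42.3 turn 0.019
toolz world xy [-0.0602 -0.0018] joints [ 0.318  0.199 -0.816  1.934  0.13   1.128 -1.554] z 142.3
```

```bash
python3 -m pendant '[4,9,10,0.01,3,9,22,0.01,0,0,22,0,0,0,5,0,0,0,0,0]'
python3 -c "
from h import *
go(460.5,154.8,70,0.55);tilt()
c=robot.camera('wrist');cv2.imwrite('pics/w25.png',c['image'][:,:,::-1])
c=robot.camera('scene');cv2.imwrite('pics/s25.png',cv2.resize(c['image'][190:290,220:345],None,fx=6.4,fy=6)[:,:,::-1])"
```

```text
time_s: 45.98
tcp_pos: [456.1, 156.2, 78.8]
tcp_rot: [-3.111, 0.055, 0.562]
force: [-1.2, 0.4, -0.2]
opening: 20.7
tcp [456.1 156.2  78.8] rot [-3.111  0.055  0.562] F [-1.2  0.4 -0.2] open 20.7 t 45.98
need x 3.0 y 3.5 z 8.8 turn 0.012
toolz world xy [-0.0629 -0.0037] joints [ 0.289  0.303 -0.78   1.979  0.22   1.014 -1.607] z 78.8
```

View pics/w25.png

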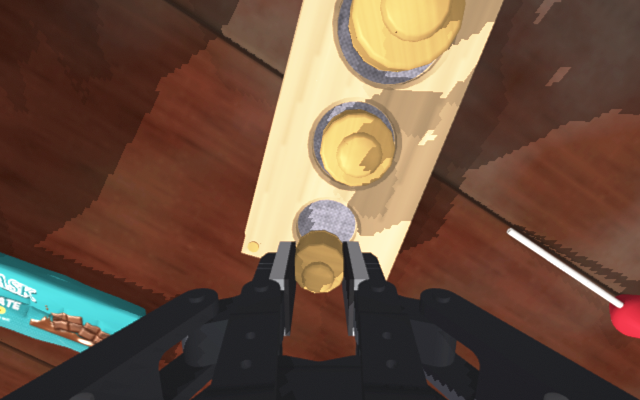

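View pics/s25.png

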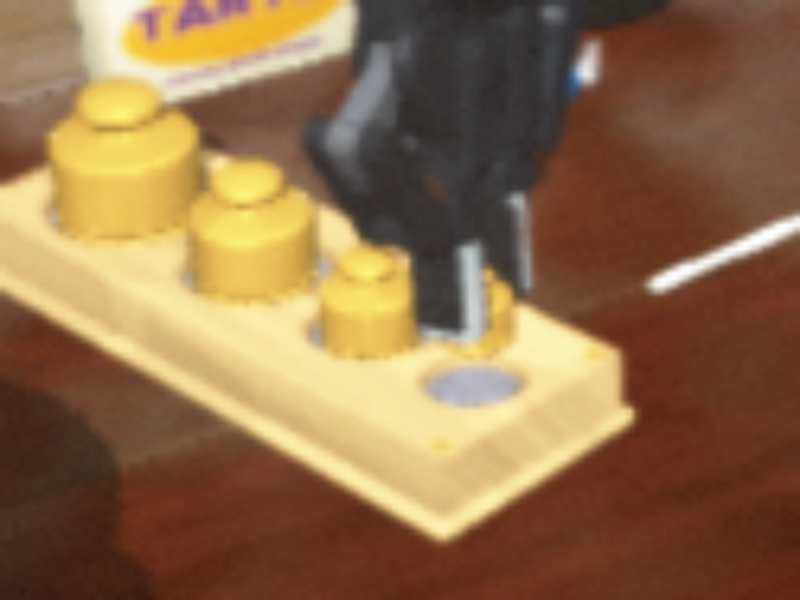

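```bash
python3 -c "
from w import *
c=robot.camera('wrist')
r=ray(c,325.5,230,30)[:2];print('rim',r.round(1), np.linalg.norm(ray(c,293,230,30)-ray(c,358,230,30)))
s=robot.get_state();zb=s['tcp_pos'][2]-30.9;a=.56;e=np.array([np.cos(a),np.sin(a)]);q=ray(c,319.5,230.5,zb)[:2]-12*e; print('base',q.round(1))
t=s['tcp_pos'];print('base by tcp',(t[:2]+[-1.5,0]).round(1))
go(460.5,154.8,53.4,0.55);tilt()"
```

```text
rim [459.2 155.6] 33.76192384844818
base [454.3 155.6]
base by tcp [455.3 156.5]
tcp [456.8 156.5  79.6] rot [-3.112  0.054  0.561] F [-0.1  0.9 -0.6] open 20.7 t 46.12
need x 2.3 y 3.4 z 26.2 turn 0.011
toolz world xy [-0.0612 -0.0035] joints [ 0.289  0.302 -0.781  1.978  0.219  1.014 -1.607] z 79.6
```

```bash
python3 -m pendant '[2.3,2,4,0.01,2,1.5,10,0,0,0,0,0]'
python3 -c "
from h import *
go(460.8,155.2,53,0.55);tilt()
c=robot.camera('wrist');cv2.imwrite('pics/w26.png',c['image'][:,:,::-1])
c=robot.camera('scene');cv2.imwrite('pics/s26.png',cv2.resize(c['image'][190:290,220:345],None,fx=6.4,fy=6)[:,:,::-1])"
```

```text
time_s: 46.5
tcp_pos: [462.6, 155.6, 65.2]
tcp_rot: [-3.114, 0.052, 0.55]
force: [0.0, 0.9, -0.6]
opening: 20.7
tcp [462.6 155.6  65.2] rot [-3.114  0.052  0.55 ] F [ 0.   0.9 -0.6] open 20.7 t 46.5
need x -1.7 y -0.6 z 12.2 turn 0.0
toolz world xy [-0.0591 -0.0035] joints [ 0.275  0.332 -0.766  1.978  0.245  0.989 -1.633] z 65.2
```

View pics/w26.png

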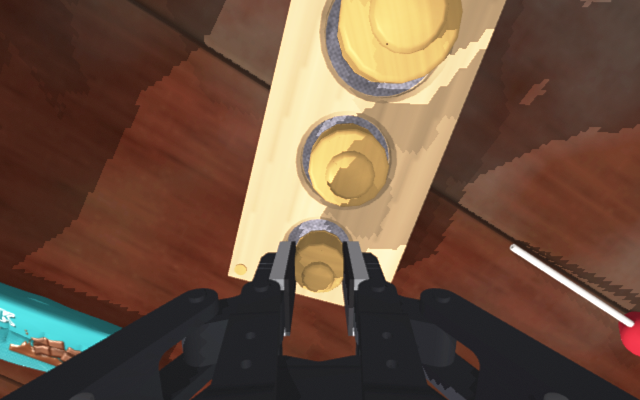

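View pics/s26.png

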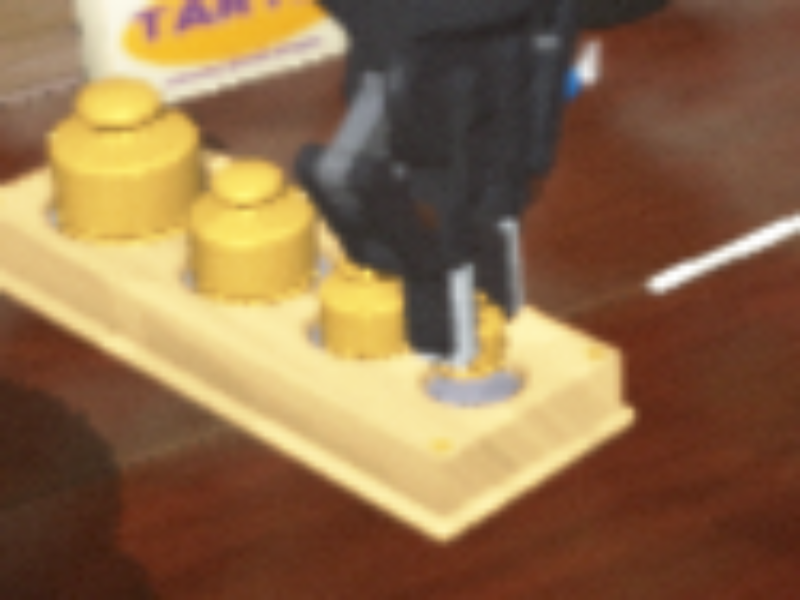

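```bash
python3 -c "
from w import *
c=robot.camera('wrist')
s=robot.get_state();zb=s['tcp_pos'][2]-30.9;a=.55;e=np.array([np.cos(a),np.sin(a)])
print('rim',(ray(c,320,219,30)[:2]-16*e).round(1))
print('base',(ray(c,319.5,231,zb)[:2]-12*e).round(1))
print('base by tcp',(s['tcp_pos'][:2]+[-1.4,0]).round(1))
go(460.8,155.2,53,0.55);tilt()"
```

```text
rim [460.5 154.9]
base [460.5 155. ]
base by tcp [461.5 156. ]
tcp [462.9 156.   66.1] rot [-3.114  0.051  0.55 ] F [ 0.6  0.1 -0.1] open 20.7 t 46.65
need x -2.2 y -0.4 z 13.1 turn 0.0
toolz world xy [-0.058  -0.0032] joints [ 0.275  0.331 -0.766  1.978  0.245  0.99  -1.632] z 66.1
```

```bash
python3 -m pendant '[-0.5,0,5,0,0,0,4,0,0,0,0,0]'; python3 -m pendant '[0,0,2,0,0,0,0,0]'; python3 -m pendant '[0,0,1,0,0,0,0,0]';python3 -m pendant '[0,0,1,0,0,0,0,0]'
```

```text
time_s: 47.02
tcp_pos: [461.9, 155.7, 56.7]
tcp_rot: [-3.114, 0.051, 0.551]
force: [-0.5, 0.5, -0.5]
opening: 20.3
time_s: 47.28
tcp_pos: [461.7, 155.7, 54.5]
tcp_rot: [-3.114, 0.051, 0.551]
force: [-0.3, -0.1, -1.9]
opening: 20.6
time_s: 47.52
tcp_pos: [461.8, 155.7, 53.6]
tcp_rot: [-3.114, 0.051, 0.551]
force: [-0.3, 0.3, -0.3]
opening: 20.5
time_s: 47.78
tcp_pos: [461.9, 155.8, 53.1]
tcp_rot: [-3.115, 0.05, 0.551]
force: [0.3, -0.1, 2.2]
opening: 19.9
```

```bash
python3 -c "
from h import *
go(460.8,155.2,53,0.55);tilt()
c=robot.camera('scene');cv2.imwrite('pics/s27.png',cv2.resize(c['image'][190:290,220:345],None,fx=6.4,fy=6)[:,:,::-1])"
```

```text
tcp [461.9 155.8  53.1] rot [-3.115  0.05   0.551] F [ 0.3 -0.1  2.2] open 19.9 t 47.77
need x -1.3 y -0.1 z 0.1 turn 0.001
toolz world xy [-0.057  -0.0035] joints [ 0.266  0.349 -0.759  1.989  0.262  0.964 -1.647] z 53.1
```

View pics/s27.png

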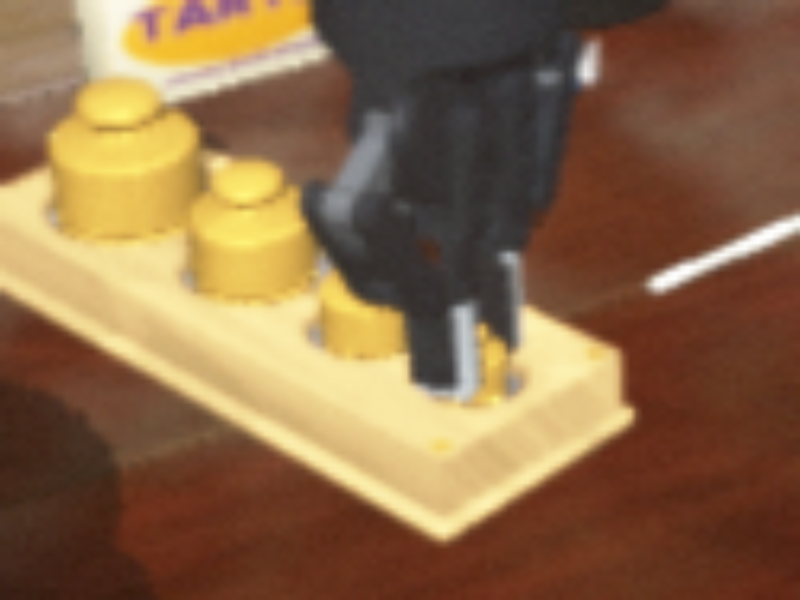

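```bash
python3 -m pendant '[0,0,1.5,0,0,0,0.5,0]'; python3 -m pendant '[0,0,0,0,0,0,0,0,0,0,0,0]' -0.2; python3 -m pendant '[0,0,-10,0,0,0,-20,0,0,0,-35,0,0,0,-45,0,0,0,-20,0]'
python3 -c "
from h import *
go(460.8,155.2,53,0.55)
for n in('wrist','scene'):
    c=robot.camera(n);im=c['image'];im=im if n=='wrist' else cv2.resize(im[190:290,220:345],None,fx=6.4,fy=6)
    cv2.imwrite(f'pics/{n}28.png',im[:,:,::-1])"
```

```text
time_s: 48.08
tcp_pos: [462.0, 155.9, 52.9]
tcp_rot: [-3.116, 0.051, 0.55]
force: [-4.2, -1.0, 7.7]
opening: 20.2
time_s: 48.45
tcp_pos: [462.1, 155.9, 52.8]
tcp_rot: [-3.116, 0.051, 0.55]
force: [0.7, -0.5, 0.6]
opening: 34.0
time_s: 49.08
tcp_pos: [468.7, 156.7, 187.2]
tcp_rot: [-3.114, 0.053, 0.552]
force: [0.4, -0.5, -0.1]
opening: 34.1
tcp [468.7 156.7 187.2] rot [-3.114  0.053  0.552] F [ 0.4 -0.5 -0.1] open 34.1 t 49.08
need x -7.5 y -2.9 z 134.2 turn 0.002
```

View pics/wrist28.png

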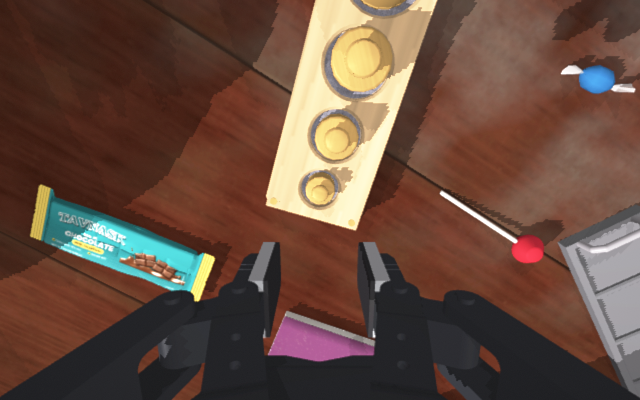

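View pics/scene28.png

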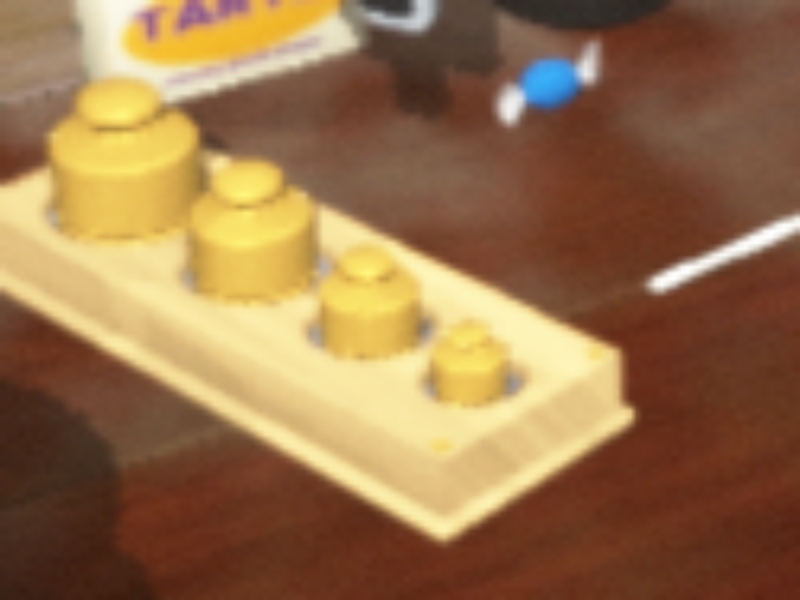

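```bash
python3 -c "
from h import *
c=robot.camera('scene')
for n,x,h,D,o in(('xl',-75,55,51,(118,78,238)),('l',-11.5,45,42,(252,158,301)),('m',43,36,33,(370,245,358)),('s',88.5,26,24,(468,318,406))):
    p=np.array([544.2-.9638*x,178.6-.2668*x]); k=proj(c,[*p,22+h]); d=np.array([.87,-.49]);b=proj(c,[*(p-d*D/2),30])
    print(n,'exp knob top',k.round(1),'obs',(220+o[0]/6.4,190+o[1]/6),'exp rim-level body',b.round(1),'obs bottom v',190+o[2]/6)
c=robot.camera('wrist');cv2.imwrite('pics/wz.png',cv2.resize(c['image'][0:240,240:480],None,fx=2.5,fy=2.5)[:,:,::-1]);print(robot.get_state()['time_s'])"
```

```text
xl exp knob top [238.3 204.8] obs (238.4375, 203.0) exp rim-level body [239.2 229.7] obs bottom v 229.66666666666666
l exp knob top [258.4 219.1] obs (259.375, 216.33333333333334) exp rim-level body [259.1 239.7] obs bottom v 240.16666666666666
m exp knob top [276.9 232.5] obs (277.8125, 230.83333333333334) exp rim-level body [277.4 248.6] obs bottom v 249.66666666666666
s exp knob top [293.1 245.2] obs (293.125, 243.0) exp rim-level body [293.5 256.3] obs bottom v 257.6666666666667
49.275
```

View pics/wz.png

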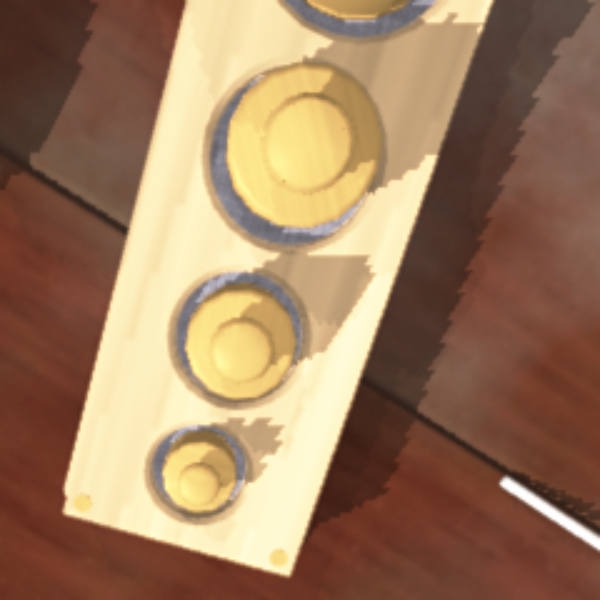

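All four stand level in their sockets, each with the socket floor showing around it. The knob tops match their expected pixels to about 1–3 px, with the same bias on all four. The gripper is clear at z = 187 mm, so I'm handing in.

```bash
python3 -c "
from cell import robot
print(robot.sign_off())"
```

```text
the job is handed in; nothing more can be done
None
```

I moved all four weights (XL, L, M, then S) from the carrier into their own sockets and handed the job in at about 49 s of the 120 s; sign-off reports no verdict. I pressed each one gently onto the socket floor before letting go, and nothing was dropped or tipped.

**Last checks**
- **Floor contact:** each weight touched down within about 0.5 mm of the height expected from its grasp.
- **Upright and home:** in the last wrist and scene pictures all four stand upright. XL is cut off at the edge of the last wrist picture, but earlier views showed it seated.
- **Knob tops:** they lie 1.7–2.8 px above the height I predicted in the scene view. The offset is similar on all four, so I took it as the knobs' outline plus calibration, not a weight standing high.
- **Centring:** I did not measure the final centring separately. With all four home, the 4 mm clearance around each keeps them inside the 6 mm limit.
- **Gripper:** it was open and clear, with the tool centre at 187 mm.

**What disagreed**
- The tool slowly tilted to about 0.06 rad over the moves. I allowed for it when placing and held M's and S's turns to about 0.27 rad or less.
- The camera and tool estimates of weight and socket centres differed by 1–4 mm. I averaged them before lowering each weight.

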